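# Make ready the wheel run-in stand

## Robot

A 7-joint arm with a two-finger parallel gripper is mounted at the origin on the work surface. World frame = base frame: x ahead of the robot, y to its left, z up, the work surface at z = 0. Lengths are in m, angles in rad, forces in N, time in s.
With the tool pointing down it reaches from about 0.4 to 0.875 m from the base axis. Payload 19.3 kg.
Tool frame: the origin (TCP) lies at the very end of the fingers, on their centre line; the grasp point (between the pads) lies 19 mm behind it; z points along the fingers, y is the direction in which the jaws open and shut (so a half turn about z gives the same grasp; the last joint's range is limited). The gripper opens to 85 mm and grips with 20 to 120 N. Pads are 22 mm wide; open, the fingers measure 114 mm over their backs; the gripper's body (76 mm by 85 mm) begins 54 mm behind the grasp point. The pads swing forward as they close: fully open they stand 13 mm farther back than shut.
Start: joints at [1.225, 0.521, -0.036, 1.599, 0.021, 1.021, -0.113], TCP at [0.17, -0.601, 0.201] pointing down, gripper open.
Joint ranges: [-2.91, 2.91], [-0.3, 2.13], [-1.5, 1.42], [0.17, 2.43], [-1.26, 4.41], [0.16, 1.93], [-2.52, 2.52]. Speed limits (rad/s): [1.89, 1.89, 2.39, 2.39, 3.01, 3.01, 3.01].

## Interface

Orientations are given as [roll, pitch, yaw] about the fixed x, y, z axes, in that order (R = Rz(yaw) Ry(pitch) Rx(roll)).
In Python, from workcell import bot, grab_frame, calibration, workorder gives the robot as it stands.
- The arm moves only by the tool move_arm, never from a script. Its arguments are lists of equal length, an entry for each row: "jaw": the closure in counts, from 0 (fully open) to 255 (shut); "dp": the shift along the tool's x, y, z in units of 800 mm (1.0 is 800 mm), a list of three; "rotation": the turn, a rotation vector about the tool's x, y, z in units of pi rad (1.0 is pi rad), a list of three. In form: {"jaw": [jaw, ...], "dp": [[dx, dy, dz], ...], "rotation": [[rx, ry, rz], ...]}. A call has 1 to 10 rows; each row shifts and turns the commanded pose from where the row before left it, along the tool's axes as they then stand; what a row does not reach is not made up. A row lasts 1/8 s, in which the tool goes at most 62.5 mm and 10.7 degrees, less where a joint would pass 70% of its speed; a pose out of reach is approached as far as the arm can. A call with a number of a shift or a turn outside -1 to 1 is refused whole. A call with a gripper value outside its range is refused whole. The fingers move at their own pace and stop on an object; "squeeze" is the grip in N (left out, the last holds). Time passes only in rows, so rows that do not move let the fingers close. It gives the time, the measured TCP pose, the force and the opening at its end, in the units of the state.
- bot.observe(): the state, without advancing time (a new reading comes with each control period).
- grab_frame(name): name is "scene" or "top"; returns the picture (480x640x3 uint8, blue, green, red); there is no depth.
- calibration(name): a dict with "camera_matrix" (3x3 intrinsics, pixels), "dist" ([k1, k2, p1, p2, k3] as OpenCV has them; the pictures are not rectified), "T" (4x4, takes a point from camera to world coordinates). Camera axes: x right, y down, z forward; pixel columns grow to the right and rows downward; lengths in m; the calibration is good to about 2 mm. A picture is of the moment at which its call begins. calibration takes no time and is no camera call.
- workorder.job_done(): hands the job in, once; it reports no verdict.
The state is a dict: "clock": time; "qpos": joint angles; "qd": joint speeds; "joint_efforts": joint torques, N m; "position": TCP position; "tool_rot": TCP orientation; "force": force on the tool from outside, world axes, zero at the start; "moment": the same for the moment, N m; "grip_width": finger opening in m.
Only numpy, scipy, OpenCV 4.12 (cv2) and the standard library are available. Lean on these libraries where they do the work, as an engineer would, in place of code of your own. Each camera call takes 0.05 s, during which the arm holds its last target. There are 200 camera calls.

## Task

Make the wheel run-in stand ready: take off the two grey dust panels, one after the other, each time squeezing the panel's snap tab inward to free it, lifting it off and laying it flat in the steel tray, side by side on the tray's floor. Then fit every contact wheel that is on the bench on a spindle of its own, turned so that its keyway goes over the key and it drops fully home, and last of all lower the clear guard gently until it is fully closed. Leave the other things on the bench where they are.

Things in the scene. Friction and masses are not known exactly. Their poses are not given: they have to be found in the camera images.
- stand: the fixed run-in stand: white open metal box 164 (x) x 308 (y) x 79 mm high, walls 12 mm, floor 12 mm thick, three keyed spindles in a row along its y, 92 mm apart. Origin: centre of its underside; x away from the robot, y to the left, z up
- spindle_right (a point): foot of the spindle at the stand's right end (the robot's right), on its floor: the origin of a fully home wheel comes here; pin and key as on the middle spindle, key also to the stand's +x
- spindle_middle (a point): foot of the middle spindle, on the stand's floor: the origin of a fully home wheel comes here. Fixed upright pin 18 mm across, 42 mm high, its top 8 mm tapered; a key 8 mm wide stands out to the stand's +x, 16 mm from the axis, 22 mm high. A wheel not lined up stops on the key, 22 mm high; it drops home when its +x points along the stand's +x within about 0.1 rad
- spindle_left (a point): foot of the spindle at the stand's left end (the robot's left), on its floor: the origin of a fully home wheel comes here; pin and key as on the middle spindle, key also to the stand's +x
- seat_right (a point): where the origin of the clipped-in right-hand dust panel lies: in the stand's mouth, 58 mm above its base (21 mm below the rim), 70.5 mm to the right of the stand's centre
- seat_left (a point): the same for the left-hand dust panel, 70.5 mm to the left of the stand's centre
- panel_right: loose grey dust panel, plate 136 (x) x 138 (y) x 5 mm, 0.14 to 0.22 kg, clipped in the right half of the stand's mouth (x along the stand's x, 2 mm play). Origin: centre of the plate's underside, z up. Two upright lugs, 40 mm wide (y), 6 thick, tops 55 mm above the underside: a fixed rib (outer face at x = -19 mm) and the black sprung snap tab (outer face at x = -63 mm), 44 mm apart outside
- panel_left: the other dust panel, made just like panel_right, clipped in the left half. Origin: centre of the plate's underside. To take a panel: pinch tab and rib over their outer faces from above, fingers closing along the panel's x, 43 mm above its underside and 36.5 mm from its origin towards its -x (midway once the tab is pressed; fingertips above the rim); this presses the tab; lift straight up
- tab_right (a joint): travel of panel_right's snap tab towards its rib (m): 0 at rest, 0.009 fully pressed; springs back when let go; about 9 N presses it fully. Its hook sits under a steel lip of the stand's front wall and holds the panel down; it is clear of the lip from about 0.006
- tab_left (a joint): travel of panel_left's snap tab, the same
- tray_in (a point): centre of the inner floor (4 mm above the bench) of the fixed, empty, open steel tray: 350 (x) x 190 (y) x 28 mm high outside, walls 4 mm, at one side of the stand (left or right changes; the wheels stand on a thin cork mat at the other side). x along its long side, z up
- wheel1: contact wheel (two or three alike, interchangeable; None if absent), standing upright: black rubber rim 80 mm across, 22 mm high; square aluminium hub 46 x 46 mm, 50 mm high in all, faces along the wheel's x and y; 0.25 to 0.5 kg. Through the hub: a 21 mm square bore with an 11 mm wide keyway cut towards the wheel's +x, reaching 19 mm from the centre. Origin: centre of the underside, z up
- wheel2: contact wheel, the same as wheel1 in every way (None if absent); hub 46 mm square, 50 mm high; keyway towards its +x. Origin: centre of the underside, z up
- wheel3: contact wheel, the same as wheel1 in every way (None if absent); hub 46 mm square, 50 mm high; keyway towards its +x. Origin: centre of the underside, z up
- guard (a joint): opening of the clear guard with aluminium frame, hinged on the stand's far (+x) rim: 0 closed, 1.6 to 1.85 rad (upright) at the start; stiff hinge, stays where left (about 3 N at the free edge moves it). Plate 164 mm from hinge to free edge, 308 mm wide, 6 mm thick (underside on the hinge line), and a lip 100 mm wide mid-edge reaching 188 mm from the hinge
- guard_hinge (a point): middle of the guard's hinge line, which runs along the stand's y; 82 mm behind the stand's centre, 79 mm above its base; axes as the stand's
- spanner: spanner lying in front of the stand; leave alone
- file_brush: hand brush lying behind the stand; leave alone
- oil_can: green can 60 mm across, 120 mm high, behind; leave alone
- mug: white mug 90 mm high, behind; leave alone
- bush: brass flanged bush 36 mm across, 40 mm high, standing at the mat's far end; leave alone
- hammer: hammer lying at the left of the bench; leave alone
- casting: copper casting, a disc 90 mm across with a boss, at the right of the bench; leave alone
Not all that is in view belongs to the job. Leave any green look-alike of the panel_left alone. Leave any blue look-alike of the wheel1 alone.

How it is judged:
By the outcome, as a careful person would: the job done as asked, in the order asked, and still so for the second after the job is handed in, with the robot touching nothing.
Of wheel1, wheel2, wheel3 only 2 to 3 are there at a start; the rules pass over those that are not, and their reading is None.
At some moment in a run one of wheel1, wheel2, wheel3 may be knocked a few centimetres aside while the robot is not near it.
Once in a run the grip may slacken for a moment while it holds something.
It also fails if it takes over 200 s, if anything falls off the work surface, if the arm or the gripper's body presses on something with over 40 N, if the wrist force passes 120 N, or if a joint passes its speed limit or range.

## Working session

There is one attempt and no reset: what is moved stays moved. The work goes in short steps, Python scripts to look and compute and a tool call to move; the robot and the scene stay as the last step left them, time stands still between calls to the robot, and variables do not carry over. Pictures are saved under pics/ and viewed, about 12 in all and at most 16, crops included, and the job is handed in when it is done.

Besides the shell and the picture viewer there is one more tool, called after ">>>" as a command line: name --argument value ..., lists and objects as JSON in quotes. move_arm: Moves the arm, as the interface text tells. Shifts and turns lie within -1 to 1; 1 stands for 800 mm of shift or pi rad of turn. Its arguments: {"type":"object","properties":{"jaw":{"type":"array","items":{"type":"number"}},"dp":{"type":"array","items":{"type":"array","items":{"type":"number","minimum":-1,"maximum":1}}},"rotation":{"type":"array","items":{"type":"array","items":{"type":"number","minimum":-1,"maximum":1}}},"squeeze":{"type":"number"}},"required":["jaw","dp","rotation"]}

```bash
ls; mkdir -p pics; python3 - <<'E'
from workcell import bot, grab_frame, calibration
import cv2,numpy as np
np.set_printoptions(precision=4,suppress=True)
print(bot.observe())
for n in("scene","top"):
    cv2.imwrite(f"pics/{n}0.png",grab_frame(n)); c=calibration(n); print(n,c)
E
```

```text
pics
{'clock': 0.0, 'qpos': array([ 1.2248,  0.522 , -0.0363,  1.6   ,  0.0212,  1.0211, -0.1128]), 'qd': array([-0.0002, -0.0007,  0.0012,  0.0006, -0.0005, -0.0016, -0.0004]), 'joint_efforts': array([ -0.0002, -92.7125,   1.9796, -36.9937,   0.0178,   0.0081,
        -0.    ]), 'position': array([ 0.17  , -0.601 ,  0.2005]), 'tool_rot': array([-3.1404,  0.0001,  0.2758]), 'force': array([-0.6259, -0.1738, -0.0375]), 'moment': array([-0.0047, -0.0016, -0.0077]), 'grip_width': 0.08573897109452162}
scene {'camera_matrix': array([[534.6134,   0.    , 313.219 ],
       [  0.    , 534.6134, 240.713 ],
       [  0.    ,   0.    ,   1.    ]]), 'dist': array([0.0044, 0.    , 0.    , 0.    , 0.    ]), 'T': array([[-0.8576,  0.3372, -0.3883,  1.0677],
       [ 0.5141,  0.5465, -0.661 ,  1.0031],
       [-0.0107, -0.7665, -0.6421,  1.043 ],
       [ 0.    ,  0.    ,  0.    ,  1.    ]])}
top {'camera_matrix': array([[526.8693,   0.    , 323.817 ],
       [  0.    , 526.8693, 235.9717],
       [  0.    ,   0.    ,   1.    ]]), 'dist': array([-0.0887,  0.    ,  0.    ,  0.    ,  0.    ]), 'T': array([[-0.0273, -0.9903,  0.1365,  0.2555],
       [-0.9996,  0.0278,  0.0022,  0.0048],
       [-0.006 , -0.1364, -0.9906,  1.6667],
       [ 0.    ,  0.    ,  0.    ,  1.    ]])}
```

View pics/scene0.png

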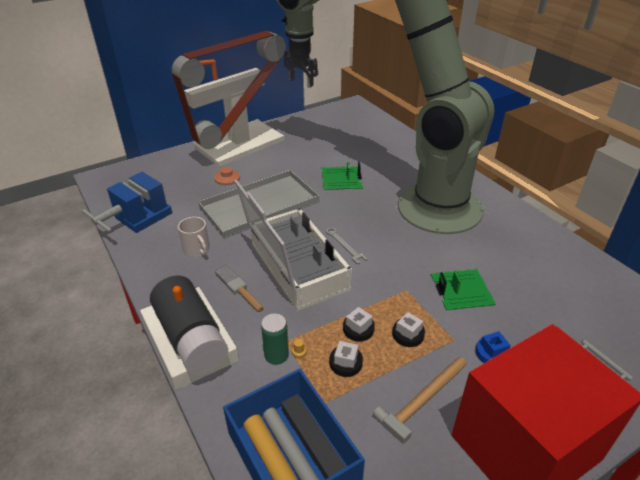

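View pics/top0.png

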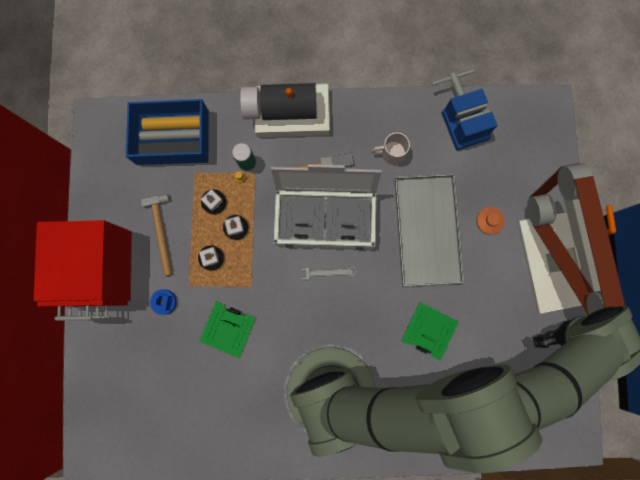

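The scene shows the stand in the middle (top cols 275–377, rows 165–248), with the guard upright. The tray is on the robot's right (cols 397–462), three wheels stand on the cork mat at left ((213,200), (235,226), (209,257)), and the green and blue look-alikes lie nearer the robot.

```bash
cat > h.py <<'E'
import cv2,numpy as np
from workcell import bot, grab_frame, calibration
np.set_printoptions(precision=4,suppress=True)
C={n:calibration(n) for n in("scene","top")}
def ray(n,uv):
    c=C[n]; p=cv2.undistortPoints(np.array([[uv]],float),c["camera_matrix"],c["dist"])[0,0]
    return c["T"][:3,3], c["T"][:3,:3]@np.array([p[0],p[1],1])
def plane(n,uv,z):
    o,d=ray(n,uv); return (o+d*(z-o[2])/d[2])[:2]
def proj(n,P):
    c=C[n]; Ti=np.linalg.inv(c["T"]); r=cv2.Rodrigues(Ti[:3,:3])[0]
    return cv2.projectPoints(np.atleast_2d(np.array(P,float)),r,Ti[:3,3],c["camera_matrix"],c["dist"])[0][:,0]
def crop(n,im,x0,y0,w,h,s,name):
    cv2.imwrite("pics/"+name,cv2.resize(im[y0:y0+h,x0:x0+w],None,fx=s,fy=s,interpolation=cv2.INTER_CUBIC))
E
python3 - <<'E'
from h import *
t=cv2.imread("pics/top0.png"); s=cv2.imread("pics/scene0.png")
a=cv2.resize(t[155:295,185:390],None,fx=3.9,fy=3.9,interpolation=cv2.INTER_CUBIC)
cv2.imwrite("pics/c1.png",a)
b=cv2.resize(s[175:385,230:460],None,fx=2.85,fy=2.85,interpolation=cv2.INTER_CUBIC)
cv2.imwrite("pics/c2.png",b)
E
```

```text
(no output)
```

View pics/c1.png

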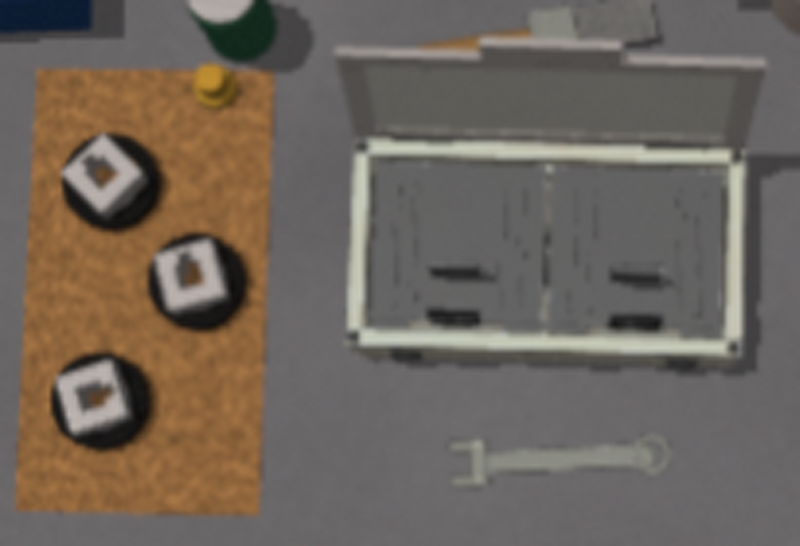

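View pics/c2.png

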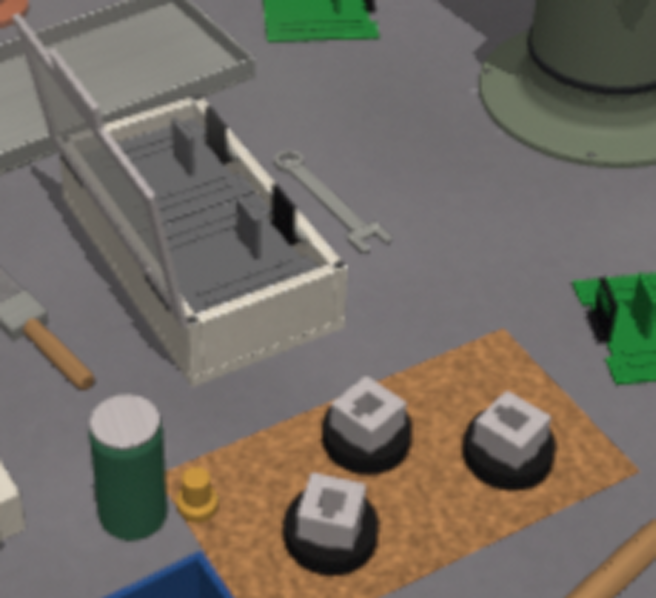

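```bash
cat > w.py <<'E'
from h import *
def hubs(n,im,roi,z=0.052):
    x0,y0,x1,y1=roi; hsv=cv2.cvtColor(im,cv2.COLOR_BGR2HSV)
    m=((hsv[...,1]<45)&(hsv[...,2]>(TH[n]))).astype(np.uint8); k=np.zeros_like(m); k[y0:y1,x0:x1]=1; m*=k
    out=[]
    cs,_=cv2.findContours(m,cv2.RETR_EXTERNAL,cv2.CHAIN_APPROX_NONE)
    for c in cs:
        if cv2.contourArea(c)<60: continue
        P=np.array([plane(n,p[0].astype(float),z) for p in c],np.float32)
        (cx,cy),(w,h),a=cv2.minAreaRect(P*1000)
        f=np.zeros_like(m); cv2.drawContours(f,[c],-1,1,-1)
        hole=f*(1-m); hole=np.argwhere(hole)[:,::-1]
        H=np.array([plane(n,p.astype(float),z) for p in hole])*1000-[cx,cy] if len(hole) else np.zeros((1,2))
        ext=[]
        for q in range(4):
            t=np.radians(a+90*q); u=np.array([np.cos(t),np.sin(t)]); ext.append(np.percentile(H@u,97))
        q=int(np.argmax(ext)); yaw=(a+90*q+180)%360-180
        out.append((cx,cy,w,h,a,yaw)); print(n,np.array([cx,cy,w,h]),"yaw",round(yaw,1),"ext",np.array(ext),"holec",H.mean(0))
    return out
TH={"top":140,"scene":135}
E
python3 - <<'E'
from w import *
t=cv2.imread("pics/top0.png"); s=cv2.imread("pics/scene0.png")
hubs("top",t,(188,170,256,290)); hubs("scene",s,(300,295,450,400))
# rim
f=lambda u,v:(185+u/3.9-.38,155+v/3.9-.38)
for nm,p in dict(FLo=(347,342),FRo=(742,352),BLo=(355,145),BRo=(747,155),FLi=(367,328),FRi=(726,334)).items(): print(nm,plane("top",f(*p),.079)*1000)
g=lambda u,v:(230+u/2.85-.3,175+v/2.85-.3)
for nm,p in dict(FLo=(345,264),FRo=(200,98),BLo=(193,320)).items(): print("s",nm,plane("scene",g(*p),.079)*1000)
# black tabs
for n,im,r in(("top",t,(285,225,370,243)),("scene",s,(295,205,345,265))):
    x0,y0,x1,y1=r; g_=im.max(2)[y0:y1,x0:x1]; m=(g_<45).astype(np.uint8)
    nn,l,st,ce=cv2.connectedComponentsWithStats(m)
    for i in range(1,nn):
        if st[i,4]>8: print(n,"tab",st[i],plane(n,ce[i]+[x0,y0],.113 if n=='top' else .10)*1000)
# tray
for nm,p in dict(a=(397,177),b=(455,176),c=(463,285),d=(403,287)).items(): print("tray",nm,plane("top",p,.028)*1000)
E
```

```text
top [424.9216 368.9661  44.6374  45.0823] yaw -73.0 ext [ 9.3876  9.5073  8.8742 16.7603] holec [ 1.0382 -2.4679]
top [520.1931 289.6982  44.796   44.6371] yaw 13.8 ext [0. 0. 0. 0.] holec [0. 0.]
top [605.3601 361.1741  43.9802  42.1524] yaw 44.0 ext [0. 0. 0. 0.] holec [0. 0.]
scene [607.074  362.2287  47.0968  45.5986] yaw 42.6 ext [14.3271  7.8083  9.2265  9.2876] holec [1.5116 0.4892]
scene [426.1967 370.0101  45.5348  45.6983] yaw -73.5 ext [ 7.6828  8.434   8.8442 15.2913] holec [ 0.0914 -2.4671]
scene [521.222  290.6591  48.2235  48.3632] yaw 12.5 ext [15.2906  7.9265  7.6892  8.7181] holec [2.7387 0.2641]
scene [595.3601 182.9963  38.4992  56.6482] yaw 58.5 ext [0. 0. 0. 0.] holec [0. 0.]
FLo [459.1458 161.5419]
FRo [ 442.6789 -145.8708]
BLo [615.9253 153.0622]
BRo [ 599.0168 -156.2434]
FLi [469.7204 145.7492]
FRi [ 457.1482 -133.9637]
s FLo [456.6651 157.0161]
s FRo [ 442.6006 -138.1874]
s BLo [613.3979 146.9247]
top tab [14  0  9  1  9] [504.439  69.504]
top tab [58  1 10  1 10] [497.6701 -63.2174]
top tab [10 10 13  3 25] [472.0384  75.6952]
top tab [62 11  7  3 18] [464.1919 -69.2097]
scene tab [ 8 15  7 12 52] [479.0214 -39.1829]
scene tab [ 30  36   9  20 104] [482.5064  89.5984]
tray a [ 664.9124 -230.5022]
tray b [ 663.5777 -417.3663]
tray c [ 314.9548 -420.9915]
tray d [ 314.5882 -232.9139]
```

```bash
python3 - <<'E'
from h import *
t=cv2.imread("pics/top0.png").astype(int).sum(2)//3
for c in (298,312,325,340,352): print(c,"rows225-252",t[225:252,c],"rows 185-200",t[185:202,c])
for r in (205,215,225): print(r,t[r,270:284],t[r,366:382])
for c in (299,346): print(c,t[218:245,c])
E
```

```text
298 rows225-252 [ 45  77  97  99 100  99 100  98  86  59  33  43  46  84 127 169 191 192
 160 109  81  76  74  91 104 106 106] rows 185-200 [ 92  92 100 106  93  74 117 169 188 154  97  88  95  98  98  98  98]
312 rows225-252 [ 85  84  89  97  99  98  99  99  99  99  99  99  96 111 130 166 190 192
 190 150  89  77  74  74  92 105 108] rows 185-200 [ 89  91  93 103  99  92 150 188 190 183 144  84  84  96  97  98  97]
325 rows225-252 [ 75  73  75  92 108 118 122 117 112 113 113 113 109 104 111 131 169 188
 188 149  90  78  74  72  91 105 107] rows 185-200 [ 91  91  92 100 102  91 114 162 188 188 148  99 133 142 113  95 103]
340 rows225-252 [ 96  96  97  98  99  99  99  99  98  98  98  95  89  84 109 135 163 186
 191 174 128  85  77  70  69  89 103] rows 185-200 [ 91  91  92  94 109 102  86 146 187 189 169 123  89  92  98  98  98]
352 rows225-252 [ 65  43  49  62  84  97  99  99  99  97  78  46  32  28  50 108 150 177
 191 190 149  90  82  79  88 100 103] rows 185-200 [ 92  91  92  93 106 101  75  77 142 186 188 151  88  86  97  97  97]
205 [ 99  98  98  99 106 157 186 191 189 139  86  90  98  99] [ 94  96  97  94  78 101 169 190 187 143  90  70  67  71  94 104]
215 [ 99  99  99 100 112 164 189 188 154 105  78  89  98  99] [ 97  97  98  95  84 123 173 189 183 126  76  67  68  70  94 103]
225 [104 104 104 109 150 181 190 186 133  77  89  98 100  99] [ 98  98  98 102  96 145 179 188 182 122  73  66  67  70  94 104]
299 [ 99 100  99  98  97  76  43  44  67  88  99  99  98 100  99  93  69  35
  38  40  71 120 168 191 191 161 110]
346 [ 98  98  98  98  91  90  82  57  41  56  83  97  98  99 100  99  97  75
  45  48  50  83 124 159 183 191 189]
```

```bash
python3 - <<'E'
from h import *
P=lambda u,v,z=.079:plane("top",(u,v),z)*1000
F=[P(c,r) for c,r in((298,243.6),(312,244.3),(325,244.35),(340,244.95),(352,245.35))]
Bi=[P(c,r) for c,r in((312,195.2),(325,194.4),(340,195.85),(352,196.3))]
Fi=[P(c,r) for c,r in((312,239.0),(325,239.9),(340,239.9),(352,240.5))]
L=[P(274.47,205),P(274.1,215),P(273.5,225)];R=[P(375.25,205),P(374.95,215),P(374.87,225)]
for y in(-3.2,):
    t=np.radians(y);R2=np.array([[np.cos(t),np.sin(t)],[-np.sin(t),np.cos(t)]])
    for n,q in dict(F=F,Bi=Bi,Fi=Fi,L=L,R=R).items(): print(n,np.round(np.array(q)@R2.T,1).tolist())
E
```

```text
F [[447.6, 112.5], [446.6, 69.9], [447.5, 30.5], [447.0, -15.1], [446.8, -51.5]]
Bi [[598.7, 74.8], [602.3, 34.8], [599.0, -11.4], [598.6, -48.3]]
Fi [[462.8, 70.4], [461.2, 30.9], [462.4, -14.7], [461.6, -51.2]]
L [[564.9, 189.1], [533.7, 188.9], [502.7, 189.4]]
R [[573.4, -120.2], [542.2, -119.8], [511.2, -120.0]]
```

```bash
cat > go.py <<'E'
import sys
from h import *
from scipy.spatial.transform import Rotation as Ro
SC=np.array([.5304,.005]); SY=-3.2
def S(x,y):
    t=np.radians(SY); return SC+[np.cos(t)*x-np.sin(t)*y,np.sin(t)*x+np.cos(t)*y]
def go(x,y,z,yaw=None):
    """tool-frame shift (units of 800 mm) and turn (units of pi) from the measured pose"""
    s=bot.observe(); R=Ro.from_euler("xyz",s["tool_rot"])
    print("at",s["position"],"rpy deg",np.degrees(s["tool_rot"]).round(1),"F",s["force"].round(1),"grip",round(s["grip_width"],4),"t",s["clock"])
    if yaw is not None:
        G=Ro.from_euler("xyz",[np.pi,0,np.radians(yaw)])
        print("turn",((R.inv()*G).as_rotvec()/np.pi).round(4)); 
        print("shift after turn",(G.inv().apply(np.array([x,y,z])-s["position"])/.8).round(4))
    print("shift",(R.inv().apply(np.array([x,y,z])-s["position"])/.8).round(4),"q",s["qpos"].round(2))
if __name__=="__main__":
    go(*map(float,sys.argv[1:]))
E
python3 go.py .490 -.0633 .25 86.8
```

```text
at [ 0.1701 -0.6011  0.2006] rpy deg [-179.9    0.    15.8] F [0.1 0.1 0.4] grip 0.0854 t 0.1
turn [-0.0003 -0.0002 -0.3944]
shift after turn [ 0.6935  0.3617 -0.0618]
shift [ 0.5678 -0.538  -0.0613] q [ 1.22  0.52 -0.04  1.6   0.02  1.02 -0.11]
```

>>> move_arm --jaw '[0, 0, 0, 0, 0, 0, 0]' --dp '[[0, 0, -0.01], [0, 0, -0.01], [0, 0, -0.01], [0, 0, -0.01], [0, 0, -0.01], [0, 0, -0.01], [0, 0, 0]]' --rotation '[[0, 0, -0.0563], [0, 0, -0.0563], [0, 0, -0.0563], [0, 0, -0.0563], [0, 0, -0.0563], [0, 0, -0.0563], [0, 0, -0.0563]]' --squeeze 40

```text
clock: 0.98
position: [0.1702, -0.6015, 0.2494]
tool_rot: [3.141, 0.0, 1.52]
force: [0.6, 0.3, -0.2]
grip_width: 0.0854
```

```bash
python3 go.py .490 -.0633 .25 86.8
```

```text
at [ 0.1702 -0.6015  0.2494] rpy deg [180.    0.   87.1] F [ 0.6  0.3 -0.2] grip 0.0854 t 0.975
turn [0.     0.0001 0.0015]
shift after turn [ 0.694   0.3616 -0.0008]
shift [ 0.6923  0.3648 -0.0009] q [ 1.42  0.49 -0.33  1.53  0.17  1.14  1.01]
```

>>> move_arm --jaw '[0, 0, 0, 0, 0, 0]' --dp '[[0.063, 0.033, 0], [0.063, 0.033, 0], [0.063, 0.033, 0], [0.063, 0.033, 0], [0.063, 0.033, 0], [0.063, 0.033, 0]]' --rotation '[[0, 0, 0], [0, 0, 0], [0, 0, 0], [0, 0, 0], [0, 0, 0], [0, 0, 0]]'

```text
clock: 1.72
position: [0.3461, -0.3068, 0.2491]
tool_rot: [-3.142, 0.0, 1.514]
force: [0.4, 0.0, 0.3]
grip_width: 0.0856
```

```bash
python3 go.py .490 -.0633 .25 86.8
```

```text
at [ 0.3461 -0.3068  0.2491] rpy deg [-180.     0.    86.7] F [0.4 0.  0.3] grip 0.0856 t 1.725
turn [-0.      0.     -0.0004]
shift after turn [ 0.314   0.1626 -0.0011]
shift [ 0.3142  0.1622 -0.0012] q [ 1.01  0.23 -0.49  1.93  0.13  1.01  0.41]
```

>>> move_arm --jaw '[0, 0, 0, 0, 0, 0]' --dp '[[0.063, 0.0325, 0], [0.063, 0.0325, 0], [0.063, 0.0325, 0], [0.063, 0.0325, 0], [0.062, 0.0322, 0], [0, 0, 0]]' --rotation '[[0, 0, 0], [0, 0, 0], [0, 0, 0], [0, 0, 0], [0, 0, 0], [0, 0, 0]]'

```text
clock: 2.48
position: [0.4906, -0.061, 0.2489]
tool_rot: [3.142, -0.002, 1.52]
force: [-0.3, -1.2, -1.1]
grip_width: 0.0853
```

```bash
python3 go.py .490 -.0633 .084 86.8
```

```text
at [ 0.4906 -0.061   0.2489] rpy deg [180.   -0.1  87.1] F [-0.3 -1.2 -1.1] grip 0.0853 t 2.475
turn [ 0.     -0.0006  0.0015]
shift after turn [-0.0029 -0.0006  0.2061]
shift [-0.0033 -0.0006  0.2061] q [ 0.52  0.31 -0.64  1.85  0.21  1.05 -0.26]
```

>>> move_arm --jaw '[0, 0, 0, 0]' --dp '[[-0.003, -0.0005, 0.05], [0, 0, 0.05], [0, 0, 0.04], [0, 0, 0]]' --rotation '[[0, 0, 0.0015], [0, 0, 0], [0, 0, 0], [0, 0, 0]]'

```text
clock: 2.98
position: [0.4873, -0.0679, 0.1356]
tool_rot: [-3.138, -0.0, 1.509]
force: [-1.1, 0.2, 1.1]
grip_width: 0.085
```

```bash
python3 go.py .490 -.0633 .084 86.8; python3 - <<'E'
from h import *
s=grab_frame("scene"); crop("scene",s,230,150,130,150,4,"p1.png")
E
```

```text
at [ 0.4873 -0.0679  0.1356] rpy deg [-179.8   -0.    86.4] F [-1.1  0.2  1.1] grip 0.085 t 2.975
turn [-0.0012 -0.0001 -0.002 ]
shift after turn [0.0059 0.003  0.0645]
shift [0.0059 0.0032 0.0645] q [ 0.47  0.46 -0.58  1.98  0.34  0.8  -0.37]
```

View pics/p1.png

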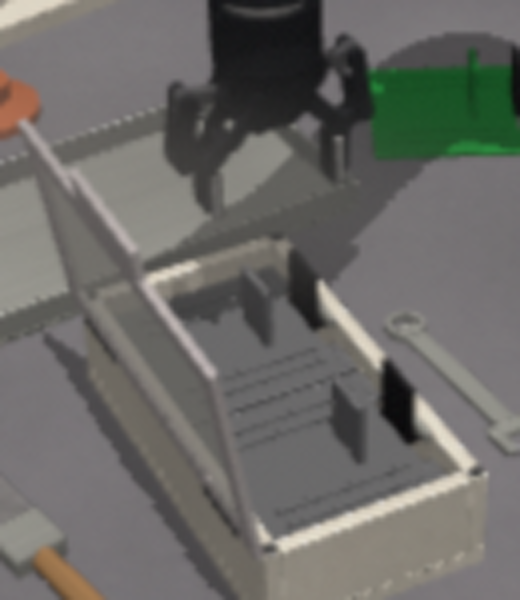

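```bash
python3 - <<'E'
from go import *
p=lambda P:(proj("scene",P)-[230,150]+.375)*4
print("tcp",p([[.4873,-.0679,.149]]))
for yy in(-70.5,70.5):
  for nm,x in(("tab",-63),("rib",-13)):
    Q=[[*(S(x/1e3,(yy+d)/1e3)),.113] for d in(-20,20)]; print(nm,p(Q).round(0).tolist())
print("rim",p([[*S(-.082,.154),.079],[*S(-.082,-.154),.079],[*S(.082,.154),.079]]).round(0).tolist())
E
```

```text
tcp [[272.9698 228.4739]]
tab [[295.0, 248.0], [320.0, 278.0]]
rib [[232.0, 268.0], [257.0, 299.0]]
tab [[389.0, 358.0], [418.0, 391.0]]
rib [[323.0, 380.0], [351.0, 415.0]]
rim [[489.0, 477.0], [280.0, 233.0], [267.0, 561.0]]
```

```bash
python3 - <<'E'
from go import *
s=bot.observe(); P=s["position"]; print(P)
p=lambda n,P,o:(proj(n,P)-o+.375)*4
R=Ro.from_euler("xyz",s["tool_rot"]); y=R.apply([0,1,0])
Q=[P+y*.0425+[0,0,.013],P-y*.0425+[0,0,.013]]
print("scene",p("scene",Q,[230,150]),"top",p("top",Q,[270,150]))
t=grab_frame("top"); crop("top",t,270,150,150,140,4,"p2.png")
E
```

```text
[ 0.4884 -0.0677  0.1371]
scene [[217.02   244.9826]
 [325.3947 210.9612]] top [[321.7057 252.6493]
 [318.4736 367.9299]]
```

View pics/p2.png

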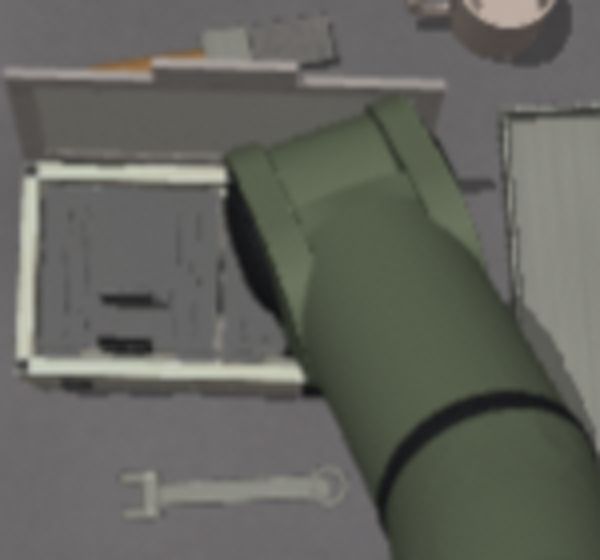

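>>> move_arm --jaw '[0, 0, 0, 0, 0]' --dp '[[0.005, 0.002, 0.02], [0, 0, 0.015], [0, 0, 0], [0, 0, 0], [0, 0, 0]]' --rotation '[[0, 0, -0.002], [0, 0, 0], [0, 0, 0], [0, 0, 0], [0, 0, 0]]'

```text
clock: 3.7
position: [0.4908, -0.0636, 0.1094]
tool_rot: [3.141, 0.0, 1.515]
force: [-0.4, 0.4, 0.1]
grip_width: 0.0853
```

```bash
python3 go.py .490 -.0633 .084 86.8
```

```text
at [ 0.4908 -0.0636  0.1094] rpy deg [180.    0.   86.8] F [-0.4  0.4  0.1] grip 0.0853 t 3.7
turn [0.0001 0.     0.0001]
shift after turn [ 0.0003 -0.0011  0.0318]
shift [ 0.0003 -0.0011  0.0318] q [ 0.44  0.5  -0.56  2.    0.38  0.75 -0.41]
```

Good. Descend and pinch.

>>> move_arm --jaw '[0, 0, 0, 60, 120, 180, 255, 255, 255, 255]' --dp '[[0, -0.001, 0.016], [0, 0, 0.0155], [0, 0, 0], [0, 0, 0], [0, 0, 0], [0, 0, 0], [0, 0, 0], [0, 0, 0], [0, 0, 0], [0, 0, 0]]' --rotation '[[0, 0, 0], [0, 0, 0], [0, 0, 0], [0, 0, 0], [0, 0, 0], [0, 0, 0], [0, 0, 0], [0, 0, 0], [0, 0, 0], [0, 0, 0]]' --squeeze 45

```text
clock: 4.95
position: [0.4899, -0.0635, 0.0839]
tool_rot: [-3.142, 0.0, 1.515]
force: [1.2, -0.4, -0.3]
grip_width: -0.0002
```

```bash
python3 go.py .490 -.0633 .084 86.8
```

```text
at [ 0.4899 -0.0635  0.0839] rpy deg [-180.     0.    86.8] F [ 1.2 -0.4 -0.3] grip -0.0002 t 4.95
turn [-0.      0.      0.0002]
shift after turn [ 0.0003  0.0001 -0.0001]
shift [ 0.0003  0.0001 -0.0001] q [ 0.41  0.54 -0.53  2.02  0.42  0.69 -0.44]
```

```bash
python3 - <<'E'
from go import *
s=bot.observe();print(s["position"]); print((proj("scene",[s["position"]])-[230,130]+.375)*4)
s=grab_frame("scene"); crop("scene",s,230,130,150,150,4,"p3.png")
E
```

```text
[ 0.4899 -0.0635  0.0839]
[[275.5009 385.3836]]
```

View pics/p3.png

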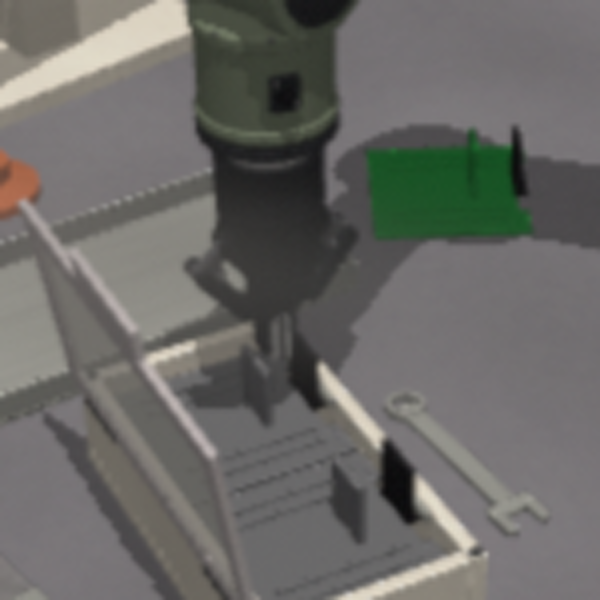

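```bash
python3 - <<'E'
from go import *
s=cv2.imread("pics/p3.png"); cv2.imwrite("pics/p4.png",cv2.resize(s[230:430,160:360],None,fx=3,fy=3,interpolation=cv2.INTER_CUBIC)) 
E
```

```text
(no output)
```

View pics/p4.png

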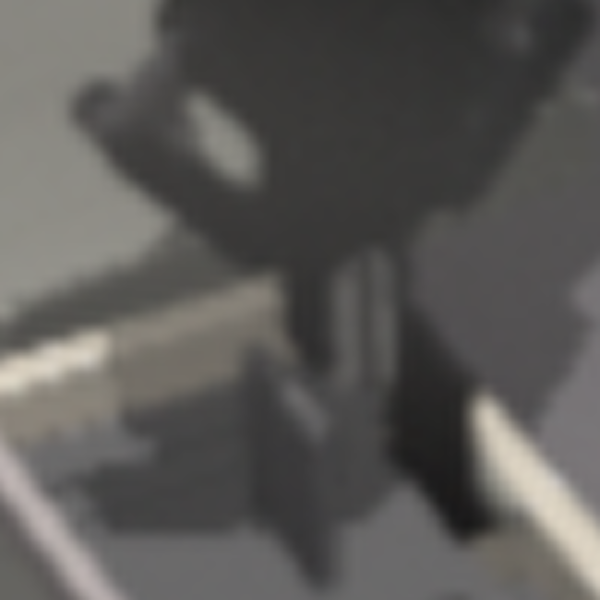

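>>> move_arm --jaw '[255, 255, 255, 255, 255, 255, 255, 255, 255]' --dp '[[0, 0, -0.05], [0, 0, -0.05], [-0.06, -0.02, 0], [-0.07, -0.01, 0], [-0.07, 0, 0], [-0.07, 0, 0], [-0.06, 0, 0.02], [0, 0, 0.05], [0, 0, 0]]' --rotation '[[0, 0, 0], [0, 0, 0], [0, 0, 0], [0, 0, 0], [0, 0, 0], [0, 0, 0], [0, 0, 0], [0, 0, 0], [0, 0, 0]]'

```text
clock: 6.12
position: [0.4499, -0.3249, 0.1059]
tool_rot: [-3.138, -0.003, 1.515]
force: [-1.3, 0.2, 0.3]
grip_width: 0.0
```

>>> move_arm --jaw '[255, 255, 255, 255]' --dp '[[0, 0, 0.04], [0, 0, 0.028], [0, 0, 0], [0, 0, 0]]' --rotation '[[0, 0, 0], [0, 0, 0], [0, 0, 0], [0, 0, 0]]'

```text
clock: 6.62
position: [0.4522, -0.3258, 0.0552]
tool_rot: [3.14, 0.001, 1.516]
force: [-0.0, -0.3, -0.2]
grip_width: 0.0
```

```bash
python3 - <<'E'
from go import *
s=bot.observe();P=s["position"];print(P,s["force"]); print((proj("scene",[P])-[180,110]+.375)*4, (proj("top",[P])-[340,160]+.375)*4)
a=grab_frame("scene")[110:260,180:280]; b=grab_frame("top")[160:310,340:440]
cv2.imwrite("pics/p5.png",cv2.resize(np.hstack([a,b]),None,fx=4,fy=4,interpolation=cv2.INTER_CUBIC))
E
```

```text
[ 0.4522 -0.3258  0.0552] [-0.0447 -0.2556 -0.2402]
[[357.5716 308.6606]] [[369.955  325.8478]]
```

View pics/p5.png

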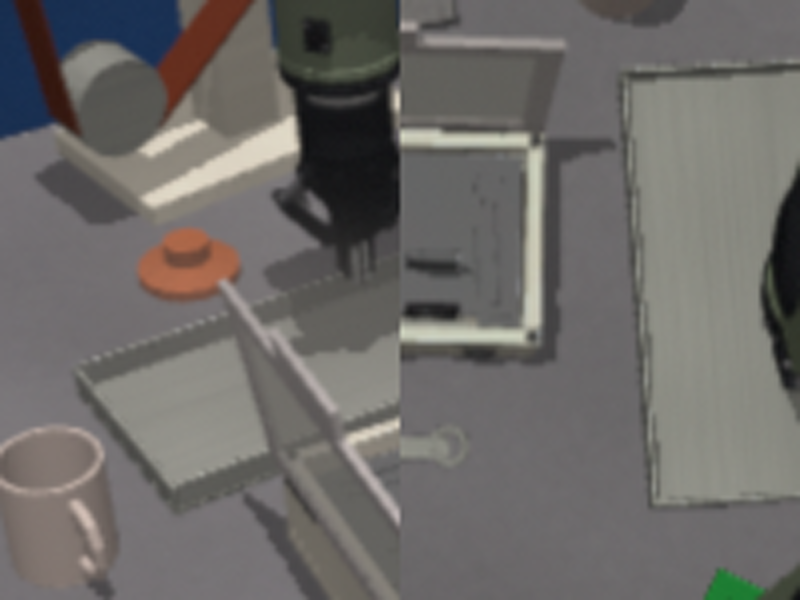

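>>> move_arm --jaw '[255, 255, 255, 255, 255, 255]' --dp '[[0, 0, 0.015], [0, 0, 0.01], [0, 0, 0.00375], [0, 0, 0.00375], [0, 0, 0], [0, 0, 0]]' --rotation '[[0, 0, 0], [0, 0, 0], [0, 0, 0], [0, 0, 0], [0, 0, 0], [0, 0, 0]]'

```text
clock: 7.48
position: [0.4514, -0.3258, 0.0276]
tool_rot: [3.141, 0.0, 1.515]
force: [-0.3, -0.5, -0.7]
grip_width: -0.0
```

>>> move_arm --jaw '[255, 255, 255, 255, 255]' --dp '[[0, 0, 0.00375], [0, 0, 0.00375], [0, 0, 0.0025], [0, 0, 0], [0, 0, 0]]' --rotation '[[0, 0, 0], [0, 0, 0], [0, 0, 0], [0, 0, 0], [0, 0, 0]]'

```text
clock: 8.1
position: [0.4513, -0.3258, 0.0195]
tool_rot: [3.142, 0.0, 1.515]
force: [0.6, -0.1, 0.2]
grip_width: 0.0
```

>>> move_arm --jaw '[255, 255, 255, 255, 255, 255]' --dp '[[0, 0, 0.00375], [0, 0, 0.00375], [0, 0, 0.0025], [0, 0, 0.0015], [0, 0, 0], [0, 0, 0]]' --rotation '[[0, 0, 0], [0, 0, 0], [0, 0, 0], [0, 0, 0], [0, 0, 0], [0, 0, 0]]'

```text
clock: 8.85
position: [0.4513, -0.3258, 0.0104]
tool_rot: [3.142, 0.0, 1.515]
force: [-1.3, 0.5, 1.1]
grip_width: -0.0002
```

>>> move_arm --jaw '[255, 255, 255, 255]' --dp '[[0, 0, 0.0025], [0, 0, 0.0025], [0, 0, 0], [0, 0, 0]]' --rotation '[[0, 0, 0], [0, 0, 0], [0, 0, 0], [0, 0, 0]]'

```text
clock: 9.35
position: [0.4513, -0.3258, 0.0063]
tool_rot: [-3.142, -0.0, 1.515]
force: [-0.4, 0.6, 0.2]
grip_width: 0.0001
```

>>> move_arm --jaw '[255, 255, 255, 255]' --dp '[[0, 0, 0.0025], [0, 0, 0.0025], [0, 0, 0], [0, 0, 0]]' --rotation '[[0, 0, 0], [0, 0, 0], [0, 0, 0], [0, 0, 0]]'

```text
clock: 9.85
position: [0.4513, -0.3258, 0.0023]
tool_rot: [-3.142, -0.0, 1.515]
force: [1.5, -0.7, 0.6]
grip_width: -0.0004
```

>>> move_arm --jaw '[255, 255, 255, 255]' --dp '[[0, 0, 0.0025], [0, 0, 0.0025], [0, 0, 0], [0, 0, 0]]' --rotation '[[0, 0, 0], [0, 0, 0], [0, 0, 0], [0, 0, 0]]'

```text
clock: 10.35
position: [0.4513, -0.3257, -0.0017]
tool_rot: [-3.142, -0.0, 1.516]
force: [0.3, -0.9, 0.3]
grip_width: 0.0001
```

>>> move_arm --jaw '[255, 255, 255, 255]' --dp '[[0, 0, 0.0025], [0, 0, 0.0025], [0, 0, 0], [0, 0, 0]]' --rotation '[[0, 0, 0], [0, 0, 0], [0, 0, 0], [0, 0, 0]]'

```text
clock: 10.85
position: [0.4513, -0.3258, -0.0057]
tool_rot: [-3.142, -0.0, 1.515]
force: [0.2, 0.5, -0.1]
grip_width: 0.0001
```

>>> move_arm --jaw '[255, 255, 255, 255]' --dp '[[0, 0, 0.0025], [0, 0, 0.0025], [0, 0, 0], [0, 0, 0]]' --rotation '[[0, 0, 0], [0, 0, 0], [0, 0, 0], [0, 0, 0]]'

```text
clock: 11.35
position: [0.4513, -0.3257, -0.0097]
tool_rot: [-3.142, -0.0, 1.515]
force: [-0.1, -0.4, 0.3]
grip_width: 0.0
```

>>> move_arm --jaw '[255, 255, 255, 255]' --dp '[[0, 0, 0.0025], [0, 0, 0.0015], [0, 0, 0], [0, 0, 0]]' --rotation '[[0, 0, 0], [0, 0, 0], [0, 0, 0], [0, 0, 0]]'

```text
clock: 11.85
position: [0.4513, -0.3258, -0.0129]
tool_rot: [-3.142, -0.0, 1.515]
force: [0.5, 0.4, -0.6]
grip_width: -0.0002
```

>>> move_arm --jaw '[255, 255, 255]' --dp '[[0, 0, 0.0025], [0, 0, 0], [0, 0, 0]]' --rotation '[[0, 0, 0], [0, 0, 0], [0, 0, 0]]'

```text
clock: 12.22
position: [0.4513, -0.3258, -0.0149]
tool_rot: [-3.142, -0.0, 1.515]
force: [0.1, -0.2, -0.7]
grip_width: -0.0003
```

>>> move_arm --jaw '[255, 255, 255]' --dp '[[0, 0, 0.0025], [0, 0, 0], [0, 0, 0]]' --rotation '[[0, 0, 0], [0, 0, 0], [0, 0, 0]]'

```text
clock: 12.6
position: [0.4513, -0.3257, -0.0169]
tool_rot: [-3.142, -0.0, 1.515]
force: [-0.0, -1.1, 0.1]
grip_width: 0.0001
```

>>> move_arm --jaw '[255, 255, 255]' --dp '[[0, 0, 0.0025], [0, 0, 0], [0, 0, 0]]' --rotation '[[0, 0, 0], [0, 0, 0], [0, 0, 0]]'

```text
clock: 12.98
position: [0.4513, -0.3258, -0.0189]
tool_rot: [3.142, -0.0, 1.516]
force: [-0.5, 0.9, -0.2]
grip_width: 0.0004
```

>>> move_arm --jaw '[255, 255, 255]' --dp '[[0, 0, 0.0025], [0, 0, 0], [0, 0, 0]]' --rotation '[[0, 0, 0], [0, 0, 0], [0, 0, 0]]'

```text
clock: 13.35
position: [0.4513, -0.3258, -0.0209]
tool_rot: [-3.142, -0.0, 1.515]
force: [0.9, 0.6, 1.2]
grip_width: -0.0002
```

>>> move_arm --jaw '[255, 255, 255]' --dp '[[0, 0, 0.0025], [0, 0, 0], [0, 0, 0]]' --rotation '[[0, 0, 0], [0, 0, 0], [0, 0, 0]]'

```text
clock: 13.72
position: [0.4513, -0.3257, -0.0229]
tool_rot: [-3.142, -0.0, 1.515]
force: [0.2, -0.4, 0.7]
grip_width: -0.0001
```

>>> move_arm --jaw '[255, 255, 255]' --dp '[[0, 0, 0.0025], [0, 0, 0], [0, 0, 0]]' --rotation '[[0, 0, 0], [0, 0, 0], [0, 0, 0]]'

```text
clock: 14.1
position: [0.4513, -0.3257, -0.0249]
tool_rot: [-3.142, -0.0, 1.515]
force: [0.1, 0.3, -0.8]
grip_width: 0.0002
```

```bash
python3 - <<'E'
from go import *
P=bot.observe()["position"]; print((proj("scene",[P,P+[0,0,.029],P+[0,0,.02]])-[210,130]+.375)*6)
a=grab_frame("scene")[130:225,210:330]
cv2.imwrite("pics/p6.png",cv2.resize(a,None,fx=6,fy=6,interpolation=cv2.INTER_CUBIC))
E
```

```text
[[367.0059 461.0614]
 [363.7905 418.963 ]
 [364.7956 432.1219]]
```

View pics/p6.png

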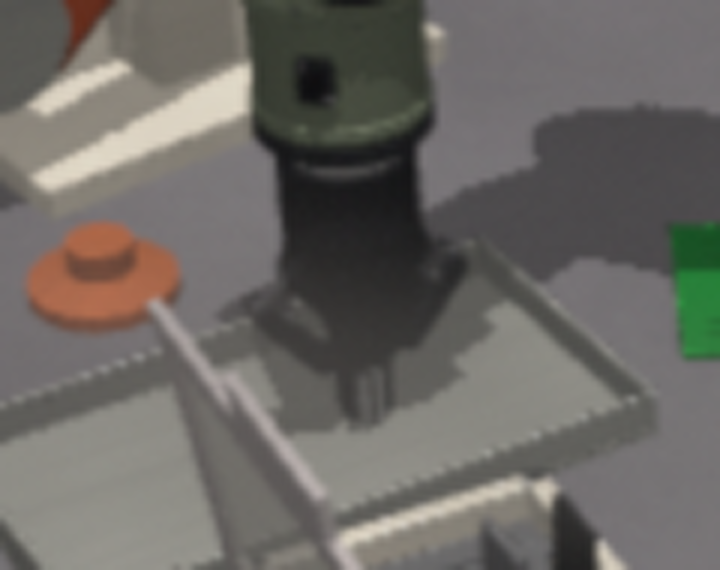

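>>> move_arm --jaw '[255, 255, 255]' --dp '[[0, 0, 0.0025], [0, 0, 0], [0, 0, 0]]' --rotation '[[0, 0, 0], [0, 0, 0], [0, 0, 0]]'

```text
clock: 14.52
position: [0.4515, -0.3259, -0.0261]
tool_rot: [3.141, 0.001, 1.515]
force: [-4.1, 2.1, 18.6]
grip_width: -0.0
```

>>> move_arm --jaw '[255, 255, 255]' --dp '[[0, 0, 0.0025], [0, 0, 0], [0, 0, 0]]' --rotation '[[0, 0, 0], [0, 0, 0], [0, 0, 0]]'

```text
clock: 14.9
position: [0.4516, -0.326, -0.0264]
tool_rot: [3.141, 0.002, 1.515]
force: [-14.6, 9.5, 62.2]
grip_width: -0.0002
```

>>> move_arm --jaw '[255, 255, 200, 100, 0, 0, 0, 0, 0, 0]' --dp '[[0, 0, -0.03], [0, 0, -0.06], [0, 0, -0.07], [0, 0, -0.07], [0.06, 0.015, 0], [0.07, 0.01, 0], [0.07, 0.01, 0], [0.07, 0.01, 0], [0.06, 0.005, 0], [0, 0, 0]]' --rotation '[[0, 0, 0], [0, 0, 0], [0, 0, 0], [0, 0, 0], [0, 0, 0], [0, 0, 0], [0, 0, 0], [0, 0, 0], [0, 0, 0], [0, 0, 0]]'

```text
clock: 16.15
position: [0.5063, -0.0606, 0.1553]
tool_rot: [3.141, -0.001, 1.521]
force: [0.1, -1.4, 0.2]
grip_width: 0.0858
```

>>> move_arm --jaw '[0, 0, 0]' --dp '[[0, 0, 0], [0, 0, 0], [0, 0, 0]]' --rotation '[[0, 0, 0], [0, 0, 0], [0, 0, 0]]'

```text
clock: 16.52
position: [0.5057, -0.0653, 0.1551]
tool_rot: [-3.142, 0.0, 1.514]
force: [0.6, -0.0, 0.2]
grip_width: 0.0853
```

```bash
sed -i 's/^def go(x,y,z,yaw=None):/def go(x,y,z,yaw=None):\n    z-=.0295  # z here = true fingertip height (shut); reading is 29.5 mm lower, by touch/' go.py; python3 go.py .490 -.0633 .084 86.8
```

```text
at [ 0.5057 -0.0653  0.1551] rpy deg [-180.     0.    86.7] F [ 0.6 -0.   0.2] grip 0.0853 t 16.525
turn [-0.      0.     -0.0003]
shift after turn [ 0.0014 -0.0198  0.1257]
shift [ 0.0014 -0.0198  0.1257] q [ 0.46  0.45 -0.59  1.92  0.33  0.86 -0.36]
```

>>> move_arm --jaw '[0, 0, 0, 0, 0, 0]' --dp '[[0.0015, -0.0195, 0.02], [0, 0, 0.03], [0, 0, 0.03], [0, 0, 0.02], [0, 0, 0.015], [0, 0, 0.01]]' --rotation '[[0, 0, 0], [0, 0, 0], [0, 0, 0], [0, 0, 0], [0, 0, 0], [0, 0, 0]]'

```text
clock: 17.27
position: [0.4904, -0.0624, 0.0547]
tool_rot: [3.142, -0.0, 1.515]
force: [0.4, 0.2, 0.3]
grip_width: 0.0856
```

>>> move_arm --jaw '[0, 40, 80, 120, 160, 200, 255, 255, 255, 255]' --dp '[[0, 0, 0], [0, 0, 0], [0, 0, 0], [0, 0, 0], [0, 0, 0], [0, 0, 0], [0, 0, 0], [0, 0, 0], [0, 0, 0], [0, 0, 0]]' --rotation '[[0, 0, 0], [0, 0, 0], [0, 0, 0], [0, 0, 0], [0, 0, 0], [0, 0, 0], [0, 0, 0], [0, 0, 0], [0, 0, 0], [0, 0, 0]]' --squeeze 45

```text
clock: 18.52
position: [0.4911, -0.0624, 0.0559]
tool_rot: [3.14, 0.0, 1.515]
force: [-0.9, -0.0, 14.4]
grip_width: 0.0342
```

```bash
python3 go.py .490 -.0633 .084 86.8
```

```text
at [ 0.4911 -0.0624  0.0559] rpy deg [179.9   0.   86.8] F [-0.9 -0.  14.4] grip 0.0342 t 18.525
turn [0.0005 0.0001 0.0001]
shift after turn [-0.0013 -0.0013  0.0017]
shift [-0.0013 -0.0013  0.0017] q [ 0.39  0.58 -0.5   2.04  0.47  0.63 -0.48]
```

>>> move_arm --jaw '[255, 255, 255, 255, 255, 255, 255, 255]' --dp '[[0, 0, -0.004], [0, 0, -0.004], [0, 0, -0.006], [0, 0, -0.01], [0, 0, -0.02], [0, 0, -0.03], [0, 0, 0], [0, 0, 0]]' --rotation '[[0, 0, 0], [0, 0, 0], [0, 0, 0], [0, 0, 0], [0, 0, 0], [0, 0, 0], [0, 0, 0], [0, 0, 0]]' --squeeze 60

```text
clock: 19.52
position: [0.4902, -0.0625, 0.1143]
tool_rot: [3.141, 0.0, 1.515]
force: [-0.7, 0.3, -2.9]
grip_width: 0.0339
```

```bash
python3 go.py .534 -.325 .20 90.5
```

```text
at [ 0.4902 -0.0625  0.1143] rpy deg [180.    0.   86.8] F [-0.7  0.3 -2.9] grip 0.0339 t 19.525
turn [ 0.      0.0001 -0.0205]
shift after turn [-0.3286  0.0518 -0.0702]
shift [-0.3246  0.0729 -0.0702] q [ 0.44  0.49 -0.57  2.    0.38  0.76 -0.41]
```

>>> move_arm --jaw '[255, 255, 255, 255, 255, 255, 255, 255, 255]' --dp '[[0, 0, -0.01], [-0.055, 0.0087, 0], [-0.055, 0.0087, 0], [-0.055, 0.0087, 0], [-0.055, 0.0087, 0], [-0.055, 0.0087, 0], [-0.0536, 0.0083, 0], [0, 0, 0], [0, 0, 0]]' --rotation '[[0, 0, -0.0205], [0, 0, 0], [0, 0, 0], [0, 0, 0], [0, 0, 0], [0, 0, 0], [0, 0, 0], [0, 0, 0], [0, 0, 0]]'

```text
clock: 20.65
position: [0.5338, -0.324, 0.1215]
tool_rot: [-3.141, -0.001, 1.58]
force: [0.7, -0.3, -2.2]
grip_width: 0.0324
```

```bash
python3 go.py .534 -.325 .029 90.5
```

```text
at [ 0.5338 -0.324   0.1215] rpy deg [-179.9   -0.1   90.5] F [ 0.7 -0.3 -2.2] grip 0.0324 t 20.65
turn [-0.0003 -0.0004  0.0002]
shift after turn [-0.0012  0.0002  0.1525]
shift [-0.0014  0.0004  0.1525] q [ 0.8   0.66 -0.53  1.65  0.4   0.94  0.13]
```

>>> move_arm --jaw '[255, 255, 255, 255, 255, 255, 255, 255, 255]' --dp '[[0, 0, 0.035], [0, 0, 0.035], [0, 0, 0.03], [0, 0, 0.02], [0, 0, 0.015], [0, 0, 0.008], [0, 0, 0.004], [0, 0, 0], [0, 0, 0]]' --rotation '[[0, 0, 0], [0, 0, 0], [0, 0, 0], [0, 0, 0], [0, 0, 0], [0, 0, 0], [0, 0, 0], [0, 0, 0], [0, 0, 0]]'

```text
clock: 21.78
position: [0.5344, -0.325, 0.0051]
tool_rot: [3.141, 0.0, 1.58]
force: [-0.2, -0.0, -1.4]
grip_width: 0.0327
```

>>> move_arm --jaw '[255, 255, 255]' --dp '[[0, 0, 0.0025], [0, 0, 0], [0, 0, 0]]' --rotation '[[0, 0, 0], [0, 0, 0], [0, 0, 0]]'

```text
clock: 22.15
position: [0.5344, -0.325, 0.0029]
tool_rot: [3.141, 0.0, 1.58]
force: [0.1, -1.1, 1.7]
grip_width: 0.0327
```

>>> move_arm --jaw '[255, 255, 255]' --dp '[[0, 0, 0.0015], [0, 0, 0], [0, 0, 0]]' --rotation '[[0, 0, 0], [0, 0, 0], [0, 0, 0]]'

```text
clock: 22.52
position: [0.5347, -0.325, 0.0025]
tool_rot: [3.141, 0.001, 1.58]
force: [-1.4, 1.1, 15.9]
grip_width: 0.0327
```

>>> move_arm --jaw '[200, 150, 100, 50, 0, 0, 0, 0, 0, 0]' --dp '[[0, 0, 0], [0, 0, 0], [0, 0, 0], [0, 0, 0], [0, 0, 0], [0, 0, 0], [0, 0, 0], [0, 0, -0.03], [0, 0, -0.06], [0, 0, -0.07]]' --rotation '[[0, 0, 0], [0, 0, 0], [0, 0, 0], [0, 0, 0], [0, 0, 0], [0, 0, 0], [0, 0, 0], [0, 0, 0], [0, 0, 0], [0, 0, 0]]'

```text
clock: 23.78
position: [0.5337, -0.3245, 0.1304]
tool_rot: [-3.14, -0.001, 1.58]
force: [0.4, -0.7, 0.2]
grip_width: 0.0854
```

```bash
python3 go.py .4979 .0774 .18 86.8
```

```text
at [ 0.5337 -0.3245  0.1304] rpy deg [-179.9   -0.1   90.5] F [ 0.4 -0.7  0.2] grip 0.0854 t 23.775
turn [-0.0004 -0.0003  0.0207]
shift after turn [ 0.4991 -0.0727 -0.0251]
shift [ 0.5028 -0.0401 -0.0246] q [ 0.81  0.65 -0.54  1.64  0.39  0.96  0.14]
```

>>> move_arm --jaw '[0, 0, 0, 0, 0, 0, 0, 0, 0, 0]' --dp '[[0, 0, -0.02], [0.0625, -0.009, 0], [0.0625, -0.009, 0], [0.0625, -0.009, 0], [0.0625, -0.009, 0], [0.0625, -0.009, 0], [0.0625, -0.009, 0], [0.0625, -0.009, 0], [0.0616, -0.0097, 0], [0, 0, 0]]' --rotation '[[0, 0, 0.0207], [0, 0, 0], [0, 0, 0], [0, 0, 0], [0, 0, 0], [0, 0, 0], [0, 0, 0], [0, 0, 0], [0, 0, 0], [0, 0, 0]]'

```text
clock: 25.02
position: [0.4979, 0.0809, 0.1459]
tool_rot: [3.141, -0.001, 1.52]
force: [0.7, -0.5, -0.5]
grip_width: 0.0857
```

>>> move_arm --jaw '[0, 0]' --dp '[[0, 0, 0], [0, 0, 0]]' --rotation '[[0, 0, 0], [0, 0, 0]]'

```text
clock: 25.28
position: [0.4986, 0.0759, 0.1454]
tool_rot: [-3.142, 0.0, 1.513]
force: [-0.2, -0.0, 0.0]
grip_width: 0.0853
```

```bash
python3 go.py .4979 .0774 .086 86.8; python3 - <<'E'
from go import *
t=grab_frame("top"); s=grab_frame("scene"); cv2.imwrite("pics/t1.png",t)
a=cv2.resize(t[155:300,270:470],None,fx=3,fy=3,interpolation=cv2.INTER_CUBIC)
cv2.imwrite("pics/p7.png",a)
E
```

```text
at [0.4986 0.0759 0.1454] rpy deg [-180.     0.    86.7] F [-0.2 -0.   0. ] grip 0.0853 t 25.275
turn [-0.      0.0001 -0.0006]
shift after turn [ 0.0019 -0.001   0.1112]
shift [ 0.0019 -0.001   0.1112] q [ 0.2   0.46 -0.62  1.95  0.35  0.84 -0.66]
```

View pics/p7.png

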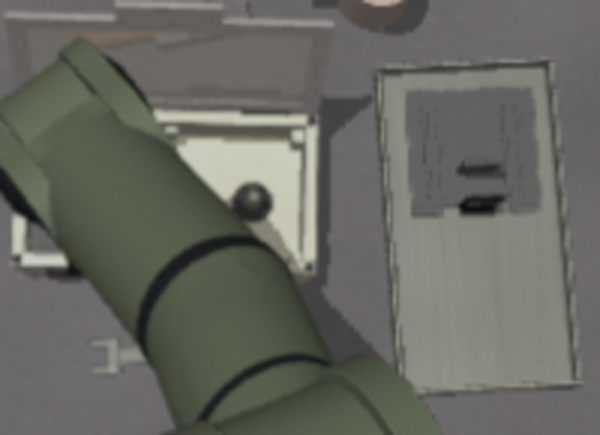

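The right panel lies flat in the tray's far half (crop 405–540, 88–215), and the right spindle is now visible at (251,203). Next is the left panel.

>>> move_arm --jaw '[0, 0, 0, 0, 0, 0]' --dp '[[0.0019, -0.001, 0.025], [0, 0, 0.03], [0, 0, 0.03], [0, 0, 0.016], [0, 0, 0.01], [0, 0, 0]]' --rotation '[[0, 0, 0], [0, 0, 0], [0, 0, 0], [0, 0, 0], [0, 0, 0], [0, 0, 0]]'

```text
clock: 26.12
position: [0.4977, 0.0786, 0.0567]
tool_rot: [-3.141, 0.0, 1.515]
force: [-0.3, 0.3, -0.4]
grip_width: 0.0854
```

>>> move_arm --jaw '[0, 40, 80, 120, 160, 200, 255, 255, 255, 255]' --dp '[[0, 0, 0], [0, 0, 0], [0, 0, 0], [0, 0, 0], [0, 0, 0], [0, 0, 0], [0, 0, 0], [0, 0, 0], [0, 0, 0], [0, 0, 0]]' --rotation '[[0, 0, 0], [0, 0, 0], [0, 0, 0], [0, 0, 0], [0, 0, 0], [0, 0, 0], [0, 0, 0], [0, 0, 0], [0, 0, 0], [0, 0, 0]]' --squeeze 60

```text
clock: 27.38
position: [0.4986, 0.0788, 0.0576]
tool_rot: [3.14, -0.0, 1.515]
force: [-0.7, -1.2, 19.3]
grip_width: 0.033
```

>>> move_arm --jaw '[255, 255, 255, 255, 255, 255, 255, 255]' --dp '[[0, 0, -0.004], [0, 0, -0.004], [0, 0, -0.006], [0, 0, -0.01], [0, 0, -0.02], [0, 0, -0.03], [0, 0, 0], [0, 0, 0]]' --rotation '[[0, 0, 0], [0, 0, 0], [0, 0, 0], [0, 0, 0], [0, 0, 0], [0, 0, 0], [0, 0, 0], [0, 0, 0]]' --squeeze 60

```text
clock: 28.38
position: [0.4976, 0.0784, 0.1159]
tool_rot: [3.141, 0.0, 1.515]
force: [-0.1, 0.2, -1.9]
grip_width: 0.0327
```

```bash
python3 go.py .374 -.325 .16 90.5
```

```text
at [0.4976 0.0784 0.1159] rpy deg [180.    0.   86.8] F [-0.1  0.2 -1.9] grip 0.0327 t 28.375
turn [ 0.      0.     -0.0207]
shift after turn [-0.5029 -0.1589 -0.0182]
shift [-0.5122 -0.126  -0.0182] q [ 0.18  0.51 -0.59  1.97  0.4   0.78 -0.7 ]
```

>>> move_arm --jaw '[255, 255, 255, 255, 255, 255, 255, 255, 255, 255]' --dp '[[0, 0, -0.018], [-0.056, -0.0177, 0], [-0.056, -0.0177, 0], [-0.056, -0.0177, 0], [-0.056, -0.0177, 0], [-0.056, -0.0177, 0], [-0.056, -0.0177, 0], [-0.056, -0.0177, 0], [-0.056, -0.0177, 0], [-0.0549, -0.0173, 0]]' --rotation '[[0, 0, -0.0207], [0, 0, 0], [0, 0, 0], [0, 0, 0], [0, 0, 0], [0, 0, 0], [0, 0, 0], [0, 0, 0], [0, 0, 0], [0, 0, 0]]'

```text
clock: 29.62
position: [0.3733, -0.3261, 0.1297]
tool_rot: [-3.141, -0.001, 1.58]
force: [0.9, 0.1, -1.7]
grip_width: 0.0325
```

>>> move_arm --jaw '[255, 255, 255]' --dp '[[0, 0, 0], [0, 0, 0], [0, 0, 0]]' --rotation '[[0, 0, 0], [0, 0, 0], [0, 0, 0]]'

```text
clock: 30.0
position: [0.3746, -0.3238, 0.1302]
tool_rot: [-3.141, -0.0, 1.581]
force: [0.6, 0.2, -1.6]
grip_width: 0.033
```

```bash
python3 go.py .374 -.325 .034 90.5
```

```text
at [ 0.3746 -0.3238  0.1302] rpy deg [-180.    -0.    90.6] F [ 0.6  0.2 -1.6] grip 0.033 t 30.0
turn [-0.0001 -0.0001  0.0006]
shift after turn [-0.0015 -0.0008  0.1571]
shift [-0.0016 -0.0008  0.1571] q [ 1.03  0.46 -0.56  1.98  0.34  0.79  0.27]
```

>>> move_arm --jaw '[255, 255, 255, 255, 255, 255, 255, 255, 255]' --dp '[[-0.0015, 0, 0.035], [0, 0, 0.035], [0, 0, 0.035], [0, 0, 0.025], [0, 0, 0.015], [0, 0, 0.008], [0, 0, 0.003], [0, 0, 0], [0, 0, 0]]' --rotation '[[0, 0, 0], [0, 0, 0], [0, 0, 0], [0, 0, 0], [0, 0, 0], [0, 0, 0], [0, 0, 0], [0, 0, 0], [0, 0, 0]]'

```text
clock: 31.12
position: [0.3744, -0.3262, 0.0059]
tool_rot: [3.141, 0.0, 1.58]
force: [0.2, 0.9, -1.3]
grip_width: 0.0328
```

>>> move_arm --jaw '[255, 255, 255]' --dp '[[0, 0, 0.002], [0, 0, 0], [0, 0, 0]]' --rotation '[[0, 0, 0], [0, 0, 0], [0, 0, 0]]'

```text
clock: 31.5
position: [0.3746, -0.3263, 0.0043]
tool_rot: [3.141, 0.001, 1.58]
force: [1.0, 0.9, 6.2]
grip_width: 0.0326
```

>>> move_arm --jaw '[200, 150, 100, 50, 0, 0, 0, 0, 0, 0]' --dp '[[0, 0, 0], [0, 0, 0], [0, 0, 0], [0, 0, 0], [0, 0, 0], [0, 0, 0], [0, 0, 0], [0, 0, -0.03], [0, 0, -0.06], [0, 0, -0.07]]' --rotation '[[0, 0, 0], [0, 0, 0], [0, 0, 0], [0, 0, 0], [0, 0, 0], [0, 0, 0], [0, 0, 0], [0, 0, 0], [0, 0, 0], [0, 0, 0]]'

```text
clock: 32.75
position: [0.3738, -0.3255, 0.1329]
tool_rot: [-3.141, -0.001, 1.58]
force: [-0.4, -0.6, -0.0]
grip_width: 0.0853
```

```bash
python3 - <<'E'
from w import *
from go import *
t=grab_frame("top"); s=grab_frame("scene"); cv2.imwrite("pics/t2.png",t); cv2.imwrite("pics/s2.png",s)
hubs("top",t,(188,170,256,290)); hubs("scene",s,(300,295,450,400))
for n,im in(("top",t),("scene",s)):
    # pin = dark blob on white floor, near expected; pin top at z .054
    for y in(-.092,0,.092):
        u,v=proj(n,[[*S(0,y),.054]])[0]; print(n,"expect",(u,v))
        x0,y0=int(u)-9,int(v)-9; g=im.max(2)[y0:y0+18,x0:x0+18]; 
        if y==0: print(g)
a=cv2.resize(np.hstack([t[180:255,265:385],s[200:275,235:355]]),None,fx=3.3,fy=3.3,interpolation=cv2.INTER_CUBIC)
cv2.imwrite("pics/p8.png",a)
E
```

```text
top [424.9518 368.8658  44.6374  45.2913] yaw -73.0 ext [ 9.388   9.6391  8.9035 15.7747] holec [ 0.8475 -2.11  ]
top [520.1931 289.6982  44.796   44.6371] yaw 13.8 ext [0. 0. 0. 0.] holec [0. 0.]
top [636.5961 405.2154  44.3475  44.4223] yaw 43.9 ext [18.3034  8.9294  8.2699 11.0778] holec [3.2677 2.044 ]
scene [638.3092 405.7568  46.7181  45.8331] yaw 43.2 ext [15.2008  7.7728  8.9591  9.1836] holec [1.7911 0.8114]
scene [426.6239 370.1371  46.4262  45.6983] yaw -73.5 ext [ 7.2371  8.434   9.2898 15.2913] holec [-0.3359 -2.594 ]
scene [520.8975 290.1924  48.9604  48.0141] yaw 15.0 ext [15.7443  8.1463  7.3401  8.4089] holec [3.0632 0.7308]
scene [589.671  188.4928  41.9173  72.0955] yaw 58.5 ext [0. 0. 0. 0.] holec [0. 0.]
top expect (np.float64(354.081512642936), np.float64(219.95621561325538))
top expect (np.float64(324.4450352226783), np.float64(219.1457843853864))
[[203 204 204 204 204 204 205 204 204 204 204 204 205 204 204 205 204 204]
 [205 204 204 204 204 204 204 205 204 204 204 204 204 205 204 204 205 205]
 [205 204 204 205 204 204 204 204 204 204 204 204 205 205 204 204 2
[... 2091 characters left out ...]
5 219 219 219 219 219]
 [219 219 219 218 219 218 204 162 142 141 140 149 185 217 219 219 220 220]
 [219 219 219 218 219 217 191 124 115 123 120 118 157 213 219 219 221 221]
 [220 220 219 218 218 209 171 105 103 110 108 105 138 197 218 220 221 221]
 [219 219 219 218 218 207 165  99  96 100  99  99 133 193 218 220 221 221]
 [219 219 219 219 218 210 178 103  93  95  95  97 132 192 218 220 221 222]
 [219 218 218 216 198 163 143  95  91  94  94  96 128 185 213 219 221 221]
 [218 219 218 202 147 100  89  80  88  93  93  91  98 125 161 197 218 221]
 [219 219 217 188 103  62  57  62  82  92  92  89  82  78  98 136 185 217]]
scene expect (np.float64(313.61669317257525), np.float64(271.6446424540284))
```

View pics/p8.png

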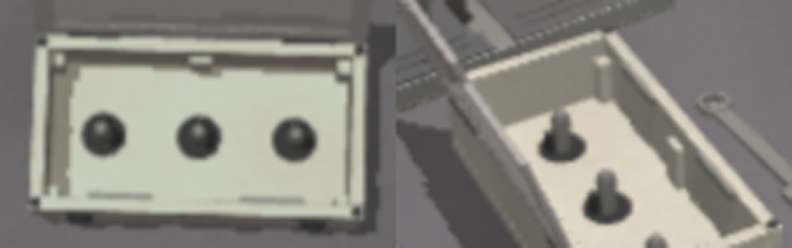

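```bash
python3 go.py .5206 .290 .18 104
```

```text
at [ 0.3763 -0.3274  0.1366] rpy deg [179.7   0.3  90.5] F [ 1.   0.2 -0.3] grip 0.0852 t 32.85
turn [ 0.0014  0.0017 -0.075 ]
shift after turn [ 0.7052  0.3618 -0.0173]
shift [ 0.77    0.1873 -0.02  ] q [ 1.04  0.46 -0.58  1.97  0.35  0.8   0.28]
```

>>> move_arm --jaw '[0, 0, 0, 0, 0, 0, 0, 0, 0, 0]' --dp '[[0, 0, -0.01], [0, 0, -0.01], [0.064, 0.033, 0], [0.064, 0.033, 0], [0.064, 0.033, 0], [0.064, 0.033, 0], [0.064, 0.033, 0], [0.064, 0.033, 0], [0.064, 0.033, 0], [0.064, 0.033, 0]]' --rotation '[[0.0014, 0.0017, -0.0375], [0, 0, -0.0375], [0, 0, 0], [0, 0, 0], [0, 0, 0], [0, 0, 0], [0, 0, 0], [0, 0, 0], [0, 0, 0], [0, 0, 0]]'

```text
clock: 34.1
position: [0.4802, 0.1242, 0.1495]
tool_rot: [-3.138, -0.006, 1.815]
force: [0.5, -0.2, 0.2]
grip_width: 0.0852
```

>>> move_arm --jaw '[0, 0, 0, 0, 0, 0]' --dp '[[0.064, 0.033, 0], [0.064, 0.033, 0], [0.064, 0.032, 0], [0, 0, 0], [0, 0, 0], [0, 0, 0]]' --rotation '[[0, 0, 0], [0, 0, 0], [0, 0, 0], [0, 0, 0], [0, 0, 0], [0, 0, 0]]'

```text
clock: 34.85
position: [0.5191, 0.2891, 0.1502]
tool_rot: [-3.138, -0.005, 1.814]
force: [-0.5, -1.0, -0.3]
grip_width: 0.0853
```

```bash
python3 go.py .5206 .290 .03 104
```

```text
at [0.5191 0.2891 0.1502] rpy deg [-179.8   -0.3  103.9] F [-0.5 -1.  -0.3] grip 0.0853 t 34.85
turn [-0.0011 -0.0017 -0.0004]
shift after turn [0.0007 0.0021 0.1872]
shift [-0.0003  0.0028  0.1872] q [-0.13  0.62 -0.7   1.71  0.46  0.99 -0.75]
```

>>> move_arm --jaw '[0, 0, 0, 0, 0, 0, 0]' --dp '[[0, 0.0025, 0.03], [0, 0, 0.05], [0, 0, 0.05], [0, 0, 0.03], [0, 0, 0.018], [0, 0, 0.009], [0, 0, 0]]' --rotation '[[-0.0011, -0.0017, 0], [0, 0, 0], [0, 0, 0], [0, 0, 0], [0, 0, 0], [0, 0, 0], [0, 0, 0]]'

```text
clock: 35.72
position: [0.5209, 0.2911, 0.001]
tool_rot: [3.141, -0.001, 1.815]
force: [0.6, -0.6, -0.2]
grip_width: 0.0856
```

```bash
python3 go.py .5206 .290 .03 104
```

```text
at [0.5209 0.2911 0.001 ] rpy deg [180.  -0. 104.] F [ 0.6 -0.6 -0.2] grip 0.0856 t 35.725
turn [ 0.0001 -0.0002 -0.    ]
shift after turn [-0.0012 -0.0007  0.0007]
shift [-0.0012 -0.0007  0.0007] q [-0.22  0.81 -0.58  1.78  0.63  0.74 -0.89]
```

>>> move_arm --jaw '[40, 80, 120, 160, 200, 255, 255, 255, 255]' --dp '[[-0.0012, 0, 0], [0, 0, 0], [0, 0, 0], [0, 0, 0], [0, 0, 0], [0, 0, 0], [0, 0, 0], [0, 0, 0], [0, 0, 0]]' --rotation '[[0, 0, 0], [0, 0, 0], [0, 0, 0], [0, 0, 0], [0, 0, 0], [0, 0, 0], [0, 0, 0], [0, 0, 0], [0, 0, 0]]' --squeeze 70

```text
clock: 36.85
position: [0.5211, 0.2903, 0.0015]
tool_rot: [3.141, -0.0, 1.815]
force: [-2.7, -2.7, 12.3]
grip_width: 0.0444
```

>>> move_arm --jaw '[255, 255, 255, 255, 255, 255, 255]' --dp '[[0, 0, -0.005], [0, 0, -0.02], [0, 0, -0.05], [0, 0, -0.06], [0, 0, -0.035], [0, 0, 0], [0, 0, 0]]' --rotation '[[0, 0, 0], [0, 0, 0], [0, 0, 0], [0, 0, 0], [0, 0, 0], [0, 0, 0], [0, 0, 0]]'

```text
clock: 37.72
position: [0.5206, 0.2897, 0.1362]
tool_rot: [-3.141, -0.0, 1.815]
force: [-0.4, 0.3, -4.6]
grip_width: 0.0443
```

```bash
python3 - <<'E'
from go import *
print(S(0,-.092),S(0,0),S(0,.092))
go(*S(0,-.092),.165,86.8)
E
```

```text
[ 0.5253 -0.0869] [0.5304 0.005 ] [0.5355 0.0969]
at [0.5206 0.2897 0.1362] rpy deg [-180.   -0.  104.] F [-0.4  0.3 -4.6] grip 0.0443 t 37.725
turn [-0.0002 -0.      0.0956]
shift after turn [-0.4696  0.0321  0.0009]
shift [-0.4581 -0.1083  0.0008] q [-0.14  0.63 -0.69  1.72  0.48  0.97 -0.77]
```

>>> move_arm --jaw '[255, 255, 255, 255, 255, 255, 255, 255, 255, 255]' --dp '[[0, 0, 0], [0, 0, 0], [-0.0587, 0.004, 0], [-0.0587, 0.004, 0], [-0.0587, 0.004, 0], [-0.0587, 0.004, 0], [-0.0587, 0.004, 0], [-0.0587, 0.004, 0], [-0.0587, 0.004, 0], [-0.0587, 0.004, 0]]' --rotation '[[0, 0, 0.0478], [0, 0, 0.0478], [0, 0, 0], [0, 0, 0], [0, 0, 0], [0, 0, 0], [0, 0, 0], [0, 0, 0], [0, 0, 0], [0, 0, 0]]'

```text
clock: 38.98
position: [0.5247, -0.0878, 0.1354]
tool_rot: [-3.14, -0.001, 1.515]
force: [0.4, -0.4, -3.8]
grip_width: 0.0443
```

>>> move_arm --jaw '[255, 255, 255]' --dp '[[0, 0, 0], [0, 0, 0], [0, 0, 0]]' --rotation '[[0, 0, 0], [0, 0, 0], [0, 0, 0]]'

```text
clock: 39.35
position: [0.5254, -0.0852, 0.1361]
tool_rot: [-3.141, -0.001, 1.517]
force: [-0.3, -0.1, -3.6]
grip_width: 0.0442
```

```bash
python3 - <<'E'
from go import *
go(*S(0,-.092),.04,86.8)
go(*S(0,-.092),.09,86.8)
from w import *
im=grab_frame("scene"); z=bot.observe()["position"][2]+.0295+.022
hubs("scene",im,(255,150,320,230),z)
P=bot.observe()["position"]; print(proj("scene",[[P[0],P[1],z]]))
cv2.imwrite("pics/s3.png",im)
E
```

```text
at [ 0.5254 -0.0852  0.1361] rpy deg [-180.    -0.1   86.9] F [-0.3 -0.1 -3.6] grip 0.0442 t 39.35
turn [-0.0002 -0.0004  0.0006]
shift after turn [-0.0021 -0.0001  0.157 ]
shift [-0.0023  0.      0.157 ] q [ 0.5   0.52 -0.61  1.88  0.39  0.86 -0.36]
at [ 0.5254 -0.0852  0.1361] rpy deg [-180.    -0.1   86.9] F [-0.3 -0.1 -3.6] grip 0.0442 t 39.35
turn [-0.0002 -0.0004  0.0006]
shift after turn [-0.0021 -0.0001  0.0945]
shift [-0.0022 -0.      0.0945] q [ 0.5   0.52 -0.61  1.88  0.39  0.86 -0.36]
scene [519.764   43.3637  90.6148  14.1524] yaw 86.1 ext [0. 0. 0. 0.] holec [0. 0.]
[[282.3642 196.5954]]
```

>>> move_arm --jaw '[255, 255, 255, 255, 255, 255]' --dp '[[-0.0021, 0, 0.03], [0, 0, 0.04], [0, 0, 0.0245], [0, 0, 0], [0, 0, 0], [0, 0, 0]]' --rotation '[[0, 0, 0.0006], [0, 0, 0], [0, 0, 0], [0, 0, 0], [0, 0, 0], [0, 0, 0]]'

```text
clock: 40.15
position: [0.526, -0.0879, 0.0617]
tool_rot: [3.14, -0.001, 1.513]
force: [0.2, -1.1, -4.1]
grip_width: 0.0444
```

```bash
python3 - <<'E'
from go import *
go(*S(0,-.092),.04,86.8)
im=grab_frame("scene")
cv2.imwrite("pics/p9.png",cv2.resize(im[170:270,240:340],None,fx=6,fy=6,interpolation=cv2.INTER_CUBIC))
E
```

```text
at [ 0.526  -0.0879  0.0617] rpy deg [179.9  -0.   86.7] F [ 0.2 -1.1 -4.1] grip 0.0444 t 40.15
turn [ 0.0004 -0.0002 -0.0005]
shift after turn [ 0.0013 -0.001   0.064 ]
shift [ 0.0012 -0.0011  0.064 ] q [ 0.45  0.63 -0.55  1.93  0.48  0.71 -0.44]
```

View pics/p9.png

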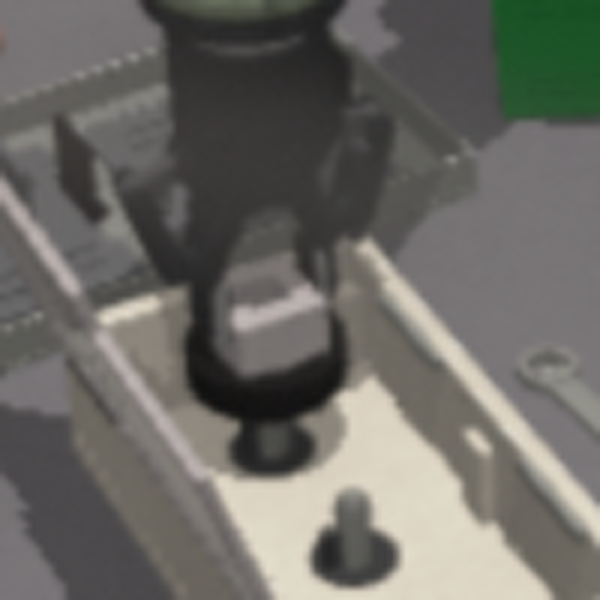

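>>> move_arm --jaw '[255, 255, 255, 255, 255, 255]' --dp '[[0.0012, -0.001, 0.006], [0, 0, 0.008], [0, 0, 0.008], [0, 0, 0.006], [0, 0, 0], [0, 0, 0]]' --rotation '[[0, 0, 0], [0, 0, 0], [0, 0, 0], [0, 0, 0], [0, 0, 0], [0, 0, 0]]'

```text
clock: 40.95
position: [0.5248, -0.0869, 0.0385]
tool_rot: [-3.142, -0.001, 1.513]
force: [0.4, 0.6, -4.0]
grip_width: 0.0443
```

>>> move_arm --jaw '[255, 255, 255, 255]' --dp '[[0, 0, 0.006], [0, 0, 0.006], [0, 0, 0], [0, 0, 0]]' --rotation '[[0, 0, 0], [0, 0, 0], [0, 0, 0], [0, 0, 0]]'

```text
clock: 41.45
position: [0.5247, -0.0869, 0.0288]
tool_rot: [-3.141, -0.001, 1.513]
force: [-0.2, -1.0, -2.9]
grip_width: 0.0443
```

>>> move_arm --jaw '[255, 255, 255, 255, 255]' --dp '[[0, 0, 0.006], [0, 0, 0.006], [0, 0, 0.005], [0, 0, 0], [0, 0, 0]]' --rotation '[[0, 0, 0], [0, 0, 0], [0, 0, 0], [0, 0, 0], [0, 0, 0]]'

```text
clock: 42.08
position: [0.5248, -0.0869, 0.0153]
tool_rot: [-3.141, -0.001, 1.513]
force: [-0.3, 0.1, -5.0]
grip_width: 0.0441
```

>>> move_arm --jaw '[255, 255, 255, 255]' --dp '[[0, 0, 0.003], [0, 0, 0.002], [0, 0, 0], [0, 0, 0]]' --rotation '[[0, 0, 0], [0, 0, 0], [0, 0, 0], [0, 0, 0]]'

```text
clock: 42.58
position: [0.525, -0.087, 0.0134]
tool_rot: [3.14, 0.001, 1.513]
force: [-14.6, 1.1, 50.6]
grip_width: 0.0443
```

>>> move_arm --jaw '[255, 200, 150, 100, 50, 0, 0, 0, 0]' --dp '[[0, 0, -0.002], [0, 0, 0], [0, 0, 0], [0, 0, 0], [0, 0, 0], [0, 0, 0], [0, 0, 0], [0, 0, -0.03], [0, 0, -0.05]]' --rotation '[[0, 0, 0], [0, 0, 0], [0, 0, 0], [0, 0, 0], [0, 0, 0], [0, 0, 0], [0, 0, 0], [0, 0, 0], [0, 0, 0]]'

```text
clock: 43.7
position: [0.5239, -0.0867, 0.0768]
tool_rot: [-3.139, -0.001, 1.514]
force: [-0.0, -1.0, -0.1]
grip_width: 0.0855
```

>>> move_arm --jaw '[0, 0, 0, 0]' --dp '[[0, 0, -0.06], [0, 0, -0.02], [0, 0, 0], [0, 0, 0]]' --rotation '[[0, 0, 0], [0, 0, 0], [0, 0, 0], [0, 0, 0]]'

```text
clock: 44.2
position: [0.5241, -0.0871, 0.1397]
tool_rot: [-3.14, -0.001, 1.513]
force: [-0.0, -1.0, -0.6]
grip_width: 0.0854
```

```bash
python3 - <<'E'
from go import *
from w import *
im=grab_frame("scene"); t=grab_frame("top"); cv2.imwrite("pics/t4.png",t);cv2.imwrite("pics/s4.png",im)
print("scene hub top expected px home / on key", proj("scene",[[*S(0,-.092),.062],[*S(0,-.092),.084]]))
hubs("scene",im,(300,295,450,400)); hubs("top",t,(188,170,256,290))
go(.4262,.3697,.18,16.8)
a=cv2.resize(im[200:280,240:340],None,fx=4,fy=4,interpolation=cv2.INTER_CUBIC)
b=cv2.resize(t[180:260,270:370],None,fx=4,fy=4,interpolation=cv2.INTER_CUBIC)
cv2.imwrite("pics/p10.png",np.hstack([a,b]))
E
```

```text
scene hub top expected px home / on key [[284.2247 231.5871]
 [283.8786 225.6754]]
scene [638.3854 405.8282  46.927   45.8331] yaw 43.2 ext [15.0964  7.7728  9.0635  9.1836] holec [1.7149 0.7399]
scene [426.6239 370.1371  46.4262  45.6983] yaw -73.5 ext [ 7.2371  8.434   9.2898 15.2913] holec [-0.3359 -2.594 ]
scene [582.8882 194.6533  45.3232  90.1017] yaw -121.5 ext [-15.5402  14.1529  15.5402 -14.1529] holec [-20.191   -5.8418]
top [424.9518 368.8658  44.6374  45.2913] yaw -73.0 ext [ 9.388   9.6391  8.9035 15.7747] holec [ 0.8475 -2.11  ]
top [636.5961 405.2154  44.3475  44.4223] yaw 43.9 ext [18.3034  8.9294  8.2699 11.0778] holec [3.2677 2.044 ]
at [ 0.5241 -0.0869  0.1397] rpy deg [-179.9   -0.1   86.7] F [ 0.6 -0.2  0.3] grip 0.0853 t 44.3
turn [-0.0007  0.0001  0.3884]
shift after turn [ 0.0478 -0.5818 -0.0135]
shift [ 0.5628 -0.155  -0.0126] q [ 0.51  0.52 -0.62  1.88  0.38  0.87 -0.36]
```

>>> move_arm --jaw '[0, 0, 0, 0, 0, 0, 0, 0, 0, 0]' --dp '[[0.0563, -0.0155, -0.005], [0.0563, -0.0155, -0.005], [0.0563, -0.0155, 0], [0.0563, -0.0155, 0], [0.0563, -0.0155, 0], [0.0563, -0.0155, 0], [0.0563, -0.0155, 0], [0.0563, -0.0155, 0], [0.0563, -0.0155, 0], [0.0563, -0.0155, 0]]' --rotation '[[0, 0, 0], [0, 0, 0], [0, 0, 0], [0, 0, 0], [0, 0, 0], [0, 0, 0], [0, 0, 0], [0, 0, 0], [0, 0, 0], [0, 0, 0]]'

```text
clock: 45.55
position: [0.4261, 0.371, 0.1482]
tool_rot: [-3.14, 0.0, 1.513]
force: [1.3, -0.0, -0.5]
grip_width: 0.0852
```

>>> move_arm --jaw '[0, 0, 0, 0, 0, 0, 0, 0, 0, 0]' --dp '[[0, 0, 0], [0, 0, 0], [0, 0, 0], [0, 0, 0], [0, 0, 0], [0, 0, 0], [0, 0, 0], [0, 0, 0], [0, 0, 0], [0, 0, 0]]' --rotation '[[0, 0, 0.0485], [0, 0, 0.0485], [0, 0, 0.0485], [0, 0, 0.0485], [0, 0, 0.0485], [0, 0, 0.0485], [0, 0, 0.0485], [0, 0, 0.0485], [0, 0, 0], [0, 0, 0]]'

```text
clock: 46.8
position: [0.4266, 0.3697, 0.1487]
tool_rot: [-3.141, 0.001, 0.298]
force: [0.3, 0.0, 0.3]
grip_width: 0.0853
```

```bash
python3 go.py .4258 .3695 .03 16.7
```

```text
at [0.4266 0.3697 0.1487] rpy deg [-180.     0.    17.1] F [0.3 0.  0.3] grip 0.0853 t 46.8
turn [-0.0001  0.0002  0.0021]
shift after turn [-0.0011 -0.      0.1853]
shift [-0.001   0.0001  0.1853] q [-0.55  0.51 -0.37  1.8   0.23  0.88 -2.3 ]
```

>>> move_arm --jaw '[0, 0, 0, 0, 0, 0, 0, 0]' --dp '[[-0.001, 0, 0.03], [0, 0, 0.05], [0, 0, 0.05], [0, 0, 0.03], [0, 0, 0.016], [0, 0, 0.009], [0, 0, 0], [0, 0, 0]]' --rotation '[[0, 0, 0.002], [0, 0, 0], [0, 0, 0], [0, 0, 0], [0, 0, 0], [0, 0, 0], [0, 0, 0], [0, 0, 0]]'

```text
clock: 47.8
position: [0.4265, 0.37, 0.0019]
tool_rot: [-3.14, -0.001, 0.288]
force: [0.5, 0.3, 0.3]
grip_width: 0.0856
```

>>> move_arm --jaw '[40, 80, 120, 160, 200, 255, 255, 255, 255]' --dp '[[0, 0, 0], [0, 0, 0], [0, 0, 0], [0, 0, 0], [0, 0, 0], [0, 0, 0], [0, 0, 0], [0, 0, 0], [0, 0, 0]]' --rotation '[[0, 0, 0], [0, 0, 0], [0, 0, 0], [0, 0, 0], [0, 0, 0], [0, 0, 0], [0, 0, 0], [0, 0, 0], [0, 0, 0]]' --squeeze 70

```text
clock: 48.92
position: [0.4262, 0.3696, 0.0017]
tool_rot: [-3.141, -0.0, 0.288]
force: [-3.1, -2.4, 12.3]
grip_width: 0.0448
```

>>> move_arm --jaw '[255, 255, 255, 255, 255, 255, 255]' --dp '[[0, 0, -0.005], [0, 0, -0.02], [0, 0, -0.05], [0, 0, -0.06], [0, 0, -0.035], [0, 0, 0], [0, 0, 0]]' --rotation '[[0, 0, 0], [0, 0, 0], [0, 0, 0], [0, 0, 0], [0, 0, 0], [0, 0, 0], [0, 0, 0]]'

```text
clock: 49.8
position: [0.4257, 0.3691, 0.1364]
tool_rot: [-3.141, 0.001, 0.288]
force: [-0.3, -0.5, -5.9]
grip_width: 0.0444
```

```bash
python3 - <<'E'
from go import *
go(*S(0,0),.165,86.8)
E
```

```text
at [0.4257 0.3691 0.1364] rpy deg [-180.     0.    16.5] F [-0.3 -0.5 -5.9] grip 0.0444 t 49.8
turn [-0.0002  0.0002 -0.3905]
shift after turn [-0.4471  0.1561  0.0011]
shift [-0.0038  0.4735  0.0011] q [-0.55  0.52 -0.37  1.81  0.24  0.85 -2.32]
```

>>> move_arm --jaw '[255, 255, 255, 255, 255, 255, 255, 255]' --dp '[[0, 0, 0], [0, 0, 0], [0, 0, 0], [0, 0, 0], [0, 0, 0], [0, 0, 0], [0, 0, 0], [0, 0, 0]]' --rotation '[[0, 0, -0.0488], [0, 0, -0.0488], [0, 0, -0.0488], [0, 0, -0.0488], [0, 0, -0.0488], [0, 0, -0.0488], [0, 0, -0.0488], [0, 0, -0.0488]]'

```text
clock: 50.8
position: [0.4254, 0.369, 0.1356]
tool_rot: [-3.139, 0.001, 1.52]
force: [1.0, 0.7, -4.7]
grip_width: 0.0446
```

>>> move_arm --jaw '[255, 255, 255, 255, 255, 255, 255, 255, 255, 255]' --dp '[[-0.0559, 0.0195, 0], [-0.0559, 0.0195, 0], [-0.0559, 0.0195, 0], [-0.0559, 0.0195, 0], [-0.0559, 0.0195, 0], [-0.0559, 0.0195, 0], [-0.0559, 0.0195, 0], [-0.0559, 0.0195, 0], [0, 0, 0], [0, 0, 0]]' --rotation '[[0, 0, 0], [0, 0, 0], [0, 0, 0], [0, 0, 0], [0, 0, 0], [0, 0, 0], [0, 0, 0], [0, 0, 0], [0, 0, 0], [0, 0, 0]]'

```text
clock: 52.05
position: [0.5298, 0.0058, 0.1359]
tool_rot: [-3.14, -0.001, 1.515]
force: [-1.1, 0.9, -4.6]
grip_width: 0.0444
```

```bash
python3 - <<'E'
from go import *
go(*S(0,0),.09,86.8)
E
```

```text
at [0.5298 0.0058 0.1359] rpy deg [-179.9   -0.1   86.8] F [-1.1  0.9 -4.6] grip 0.0444 t 52.05
turn [-0.0006 -0.0004 -0.0001]
shift after turn [-0.0009  0.0007  0.0943]
shift [-0.001   0.0009  0.0943] q [ 0.36  0.53 -0.65  1.89  0.41  0.87 -0.56]
```

>>> move_arm --jaw '[255, 255, 255, 255, 255, 255]' --dp '[[-0.0009, 0.0007, 0.03], [0, 0, 0.04], [0, 0, 0.0243], [0, 0, 0], [0, 0, 0], [0, 0, 0]]' --rotation '[[-0.0006, -0.0004, 0], [0, 0, 0], [0, 0, 0], [0, 0, 0], [0, 0, 0], [0, 0, 0]]'

```text
clock: 52.8
position: [0.5317, 0.0047, 0.0624]
tool_rot: [3.138, 0.001, 1.514]
force: [0.5, -0.2, -5.5]
grip_width: 0.0444
```

```bash
python3 - <<'E'
from go import *
go(*S(0,0),.0435,86.8)
E
```

```text
at [0.5317 0.0047 0.0624] rpy deg [179.8   0.   86.8] F [ 0.5 -0.2 -5.5] grip 0.0444 t 52.8
turn [ 0.001   0.0002 -0.0002]
shift after turn [ 0.0003 -0.0017  0.0605]
shift [ 0.0004 -0.0019  0.0605] q [ 0.3   0.63 -0.58  1.94  0.52  0.72 -0.64]
```

>>> move_arm --jaw '[255, 255, 255, 255, 255, 255]' --dp '[[0.0003, -0.0016, 0.006], [0, 0, 0.008], [0, 0, 0.008], [0, 0, 0.006], [0, 0, 0], [0, 0, 0]]' --rotation '[[0.0008, 0, 0], [0, 0, 0], [0, 0, 0], [0, 0, 0], [0, 0, 0], [0, 0, 0]]'

```text
clock: 53.55
position: [0.53, 0.0049, 0.0391]
tool_rot: [-3.141, 0.0, 1.515]
force: [0.4, -0.3, -5.1]
grip_width: 0.0445
```

>>> move_arm --jaw '[255, 255, 255, 255]' --dp '[[0, 0, 0.006], [0, 0, 0.006], [0, 0, 0], [0, 0, 0]]' --rotation '[[0, 0, 0], [0, 0, 0], [0, 0, 0], [0, 0, 0]]'

```text
clock: 54.05
position: [0.5299, 0.0049, 0.0295]
tool_rot: [-3.141, 0.001, 1.514]
force: [-0.7, 0.2, -5.8]
grip_width: 0.0443
```

>>> move_arm --jaw '[255, 255, 255, 255]' --dp '[[0, 0, 0.006], [0, 0, 0.006], [0, 0, 0], [0, 0, 0]]' --rotation '[[0, 0, 0], [0, 0, 0], [0, 0, 0], [0, 0, 0]]'

```text
clock: 54.55
position: [0.5299, 0.0049, 0.0198]
tool_rot: [-3.141, 0.001, 1.515]
force: [-0.2, 0.4, -4.5]
grip_width: 0.0441
```

>>> move_arm --jaw '[255, 255, 255, 255]' --dp '[[0, 0, 0.005], [0, 0, 0.002], [0, 0, 0], [0, 0, 0]]' --rotation '[[0, 0, 0], [0, 0, 0], [0, 0, 0], [0, 0, 0]]'

```text
clock: 55.05
position: [0.5299, 0.0049, 0.0143]
tool_rot: [-3.141, 0.001, 1.515]
force: [0.4, 0.5, -5.6]
grip_width: 0.0443
```

>>> move_arm --jaw '[255, 200, 150, 100, 50, 0, 0, 0, 0]' --dp '[[0, 0, 0], [0, 0, 0], [0, 0, 0], [0, 0, 0], [0, 0, 0], [0, 0, 0], [0, 0, 0], [0, 0, -0.03], [0, 0, -0.05]]' --rotation '[[0, 0, 0], [0, 0, 0], [0, 0, 0], [0, 0, 0], [0, 0, 0], [0, 0, 0], [0, 0, 0], [0, 0, 0], [0, 0, 0]]'

```text
clock: 56.18
position: [0.5291, 0.005, 0.0782]
tool_rot: [-3.139, 0.0, 1.515]
force: [-0.7, 0.9, 0.8]
grip_width: 0.085
```

>>> move_arm --jaw '[0, 0, 0, 0]' --dp '[[0, 0, -0.06], [0, 0, -0.03], [0, 0, 0], [0, 0, 0]]' --rotation '[[0, 0, 0], [0, 0, 0], [0, 0, 0], [0, 0, 0]]'

```text
clock: 56.68
position: [0.5296, 0.0047, 0.1497]
tool_rot: [-3.14, 0.001, 1.514]
force: [-0.3, -0.2, -0.6]
grip_width: 0.0852
```

```bash
python3 - <<'E'
from go import *
from w import *
t=grab_frame("top"); im=grab_frame("scene")
hubs("top",t,(188,170,256,290));hubs("scene",im,(300,295,450,400))
go(.6374,.4055,.18,133.5)
E
```

```text
top [636.5961 405.2154  44.3475  44.4223] yaw 43.9 ext [18.3034  8.9294  8.2699 11.0778] holec [3.2677 2.044 ]
scene [638.3854 405.8282  46.927   45.8331] yaw 43.2 ext [15.0964  7.7728  9.0635  9.1836] holec [1.7149 0.7399]
scene [582.8882 194.6533  45.3232  90.1017] yaw -121.5 ext [-15.5402  14.1529  15.5402 -14.1529] holec [-20.191   -5.8418]
at [0.5295 0.0049 0.1494] rpy deg [-179.9    0.    86.8] F [-0.1 -0.4 -0.2] grip 0.0854 t 56.775
turn [-0.0007 -0.0001 -0.2596]
shift after turn [ 0.2704  0.4425 -0.0014]
shift [ 0.5075  0.1065 -0.0019] q [ 0.37  0.51 -0.67  1.88  0.4   0.89 -0.54]
```

```bash
python3 - <<'E'
from h import *
for p in((128,163),(209,163),(126,158),(208,157)):
    print(p,[plane("top",p,z).round(3) for z in(0,.04,.08)])
print(plane("top",(240,178),.03),plane("top",(244,150),.12))
E
```

```text
(128, 163) [array([0.747, 0.65 ]), array([0.735, 0.635]), array([0.724, 0.619])]
(209, 163) [array([0.737, 0.378]), array([0.726, 0.369]), array([0.714, 0.36 ])]
(126, 158) [array([0.765, 0.657]), array([0.752, 0.642]), array([0.74 , 0.626])]
(208, 157) [array([0.758, 0.382]), array([0.746, 0.373]), array([0.734, 0.364])]
[0.6757 0.2713] [0.7399 0.2442]
```

>>> move_arm --jaw '[0, 0, 0, 0, 0, 0, 0, 0, 0]' --dp '[[0.0625, 0, 0], [0.0625, 0, 0], [0.0625, 0, 0], [0.0625, 0, 0], [0.0515, 0.0213, 0], [0.0515, 0.0213, 0], [0.0515, 0.0213, 0], [0.0515, 0.0213, 0], [0.0515, 0.0213, 0]]' --rotation '[[0, 0, 0], [0, 0, 0], [0, 0, 0], [0, 0, 0], [0, 0, 0], [0, 0, 0], [0, 0, 0], [0, 0, 0], [0, 0, 0]]'

```text
clock: 57.9
position: [0.638, 0.4066, 0.1486]
tool_rot: [-3.14, 0.002, 1.515]
force: [0.2, 0.1, 1.6]
grip_width: 0.0858
```

>>> move_arm --jaw '[0, 0, 0, 0, 0, 0, 0]' --dp '[[0, 0, 0], [0, 0, 0], [0, 0, 0], [0, 0, 0], [0, 0, 0], [0, 0, 0], [0, 0, 0]]' --rotation '[[0, 0, -0.0519], [0, 0, -0.0519], [0, 0, -0.0519], [0, 0, -0.0519], [0, 0, -0.0519], [0, 0, 0], [0, 0, 0]]'

```text
clock: 58.78
position: [0.6377, 0.4055, 0.1493]
tool_rot: [-3.14, -0.0, 2.326]
force: [0.3, -0.2, -0.6]
grip_width: 0.0854
```

```bash
python3 go.py .6374 .4055 .03 133.5
```

```text
at [0.6377 0.4055 0.1493] rpy deg [-179.9   -0.   133.3] F [ 0.3 -0.2 -0.6] grip 0.0854 t 58.775
turn [-0.0005 -0.0001 -0.0013]
shift after turn [ 0.0003 -0.0002  0.186 ]
shift [0.0002 0.0001 0.186 ] q [-0.26  0.89 -0.77  1.21  0.61  1.27 -0.26]
```

>>> move_arm --jaw '[0, 0, 0, 0, 0, 0, 0, 0]' --dp '[[0, 0, 0.03], [0, 0, 0.05], [0, 0, 0.05], [0, 0, 0.03], [0, 0, 0.017], [0, 0, 0.009], [0, 0, 0], [0, 0, 0]]' --rotation '[[0, 0, -0.0013], [0, 0, 0], [0, 0, 0], [0, 0, 0], [0, 0, 0], [0, 0, 0], [0, 0, 0], [0, 0, 0]]'

```text
clock: 59.78
position: [0.6382, 0.4057, 0.0022]
tool_rot: [3.141, -0.0, 2.334]
force: [0.3, -0.0, 1.0]
grip_width: 0.0852
```

>>> move_arm --jaw '[40, 80, 120, 160, 200, 255, 255, 255, 255]' --dp '[[0, 0, 0], [0, 0, 0], [0, 0, 0], [0, 0, 0], [0, 0, 0], [0, 0, 0], [0, 0, 0], [0, 0, 0], [0, 0, 0]]' --rotation '[[0, 0, 0], [0, 0, 0], [0, 0, 0], [0, 0, 0], [0, 0, 0], [0, 0, 0], [0, 0, 0], [0, 0, 0], [0, 0, 0]]' --squeeze 70

```text
clock: 60.9
position: [0.638, 0.4055, 0.0018]
tool_rot: [-3.141, -0.0, 2.334]
force: [-1.8, -1.0, 6.8]
grip_width: 0.0443
```

>>> move_arm --jaw '[255, 255, 255, 255, 255, 255, 255]' --dp '[[0, 0, -0.005], [0, 0, -0.02], [0, 0, -0.05], [0, 0, -0.06], [0, 0, -0.035], [0, 0, 0], [0, 0, 0]]' --rotation '[[0, 0, 0], [0, 0, 0], [0, 0, 0], [0, 0, 0], [0, 0, 0], [0, 0, 0], [0, 0, 0]]'

```text
clock: 61.78
position: [0.6375, 0.405, 0.136]
tool_rot: [-3.139, -0.0, 2.334]
force: [-0.4, -1.2, -4.9]
grip_width: 0.0443
```

```bash
python3 - <<'E'
from go import *
go(*S(0,0.092),.165,86.8)
E
```

```text
at [0.6375 0.405  0.136 ] rpy deg [-179.9   -0.   133.7] F [-0.4 -1.2 -4.9] grip 0.0443 t 61.775
turn [-0.0007  0.0003  0.2607]
shift after turn [-0.3916 -0.1057  0.0007]
shift [-0.1902 -0.3583  0.0015] q [-0.26  0.9  -0.77  1.22  0.61  1.25 -0.26]
```

>>> move_arm --jaw '[255, 255, 255, 255, 255]' --dp '[[0, 0, 0], [0, 0, 0], [0, 0, 0], [0, 0, 0], [0, 0, 0]]' --rotation '[[0, 0, 0.0521], [0, 0, 0.0521], [0, 0, 0.0521], [0, 0, 0.0521], [0, 0, 0.0523]]'

```text
clock: 62.4
position: [0.6372, 0.4049, 0.1352]
tool_rot: [-3.139, 0.002, 1.51]
force: [-0.1, 0.6, -4.1]
grip_width: 0.0445
```

>>> move_arm --jaw '[255, 255, 255, 255, 255, 255, 255, 255, 255, 255]' --dp '[[-0.04, -0.0264, 0], [-0.04, -0.0264, 0], [-0.04, -0.0264, 0], [-0.04, -0.0265, 0], [-0.058, 0, 0], [-0.058, 0, 0], [-0.058, 0, 0], [-0.0576, 0, 0], [0, 0, 0], [0, 0, 0]]' --rotation '[[0, 0, 0], [0, 0, 0], [0, 0, 0], [0, 0, 0], [0, 0, 0], [0, 0, 0], [0, 0, 0], [0, 0, 0], [0, 0, 0], [0, 0, 0]]'

```text
clock: 63.65
position: [0.5355, 0.0976, 0.1367]
tool_rot: [-3.14, 0.0, 1.515]
force: [-0.3, 0.1, -5.4]
grip_width: 0.0447
```

```bash
python3 - <<'E'
from go import *
go(*S(0,.092),.09,86.8)
E
```

```text
at [0.5355 0.0976 0.1367] rpy deg [-179.9    0.    86.8] F [-0.3  0.1 -5.4] grip 0.0447 t 63.65
turn [-0.0006  0.0001 -0.0001]
shift after turn [-0.0009  0.0001  0.0953]
shift [-0.0009  0.0003  0.0953] q [ 0.2   0.55 -0.67  1.85  0.43  0.89 -0.74]
```

>>> move_arm --jaw '[255, 255, 255, 255, 255, 255]' --dp '[[-0.0009, 0, 0.03], [0, 0, 0.04], [0, 0, 0.025], [0, 0, 0], [0, 0, 0], [0, 0, 0]]' --rotation '[[-0.0003, 0, 0], [0, 0, 0], [0, 0, 0], [0, 0, 0], [0, 0, 0], [0, 0, 0]]'

```text
clock: 64.4
position: [0.5364, 0.0968, 0.0624]
tool_rot: [3.14, 0.0, 1.515]
force: [0.2, 0.0, -5.1]
grip_width: 0.0443
```

```bash
python3 - <<'E'
from go import *
go(*S(0,.092),.0435,86.8)
E
```

```text
at [0.5364 0.0968 0.0624] rpy deg [179.9   0.   86.8] F [ 0.2  0.  -5.1] grip 0.0443 t 64.4
turn [ 0.0005  0.0001 -0.0001]
shift after turn [-0.     -0.0011  0.0604]
shift [-0.     -0.0012  0.0604] q [ 0.14  0.65 -0.6   1.9   0.53  0.75 -0.82]
```

>>> move_arm --jaw '[255, 255, 255, 255, 255, 255]' --dp '[[0, -0.0011, 0.006], [0, 0, 0.008], [0, 0, 0.008], [0, 0, 0.006], [0, 0, 0], [0, 0, 0]]' --rotation '[[0, 0, 0], [0, 0, 0], [0, 0, 0], [0, 0, 0], [0, 0, 0], [0, 0, 0]]'

```text
clock: 65.15
position: [0.535, 0.0968, 0.0391]
tool_rot: [3.141, 0.001, 1.515]
force: [0.6, 0.5, -5.3]
grip_width: 0.0447
```

>>> move_arm --jaw '[255, 255, 255, 255]' --dp '[[0, 0, 0.006], [0, 0, 0.006], [0, 0, 0], [0, 0, 0]]' --rotation '[[0, 0, 0], [0, 0, 0], [0, 0, 0], [0, 0, 0]]'

```text
clock: 65.65
position: [0.535, 0.0968, 0.0294]
tool_rot: [3.141, 0.0, 1.515]
force: [-0.2, -0.1, -5.5]
grip_width: 0.0446
```

>>> move_arm --jaw '[255, 255, 255, 255]' --dp '[[0, 0, 0.006], [0, 0, 0.006], [0, 0, 0], [0, 0, 0]]' --rotation '[[0, 0, 0], [0, 0, 0], [0, 0, 0], [0, 0, 0]]'

```text
clock: 66.15
position: [0.535, 0.0967, 0.0198]
tool_rot: [3.141, 0.001, 1.515]
force: [0.3, 0.1, -4.3]
grip_width: 0.0443
```

>>> move_arm --jaw '[255, 255, 255, 255]' --dp '[[0, 0, 0.005], [0, 0, 0.002], [0, 0, 0], [0, 0, 0]]' --rotation '[[0, 0, 0], [0, 0, 0], [0, 0, 0], [0, 0, 0]]'

```text
clock: 66.65
position: [0.535, 0.0967, 0.0143]
tool_rot: [3.141, 0.001, 1.515]
force: [-0.3, -0.4, -4.7]
grip_width: 0.0447
```

>>> move_arm --jaw '[255, 200, 150, 100, 50, 0, 0, 0, 0]' --dp '[[0, 0, 0], [0, 0, 0], [0, 0, 0], [0, 0, 0], [0, 0, 0], [0, 0, 0], [0, 0, 0], [0, 0, -0.03], [0, 0, -0.05]]' --rotation '[[0, 0, 0], [0, 0, 0], [0, 0, 0], [0, 0, 0], [0, 0, 0], [0, 0, 0], [0, 0, 0], [0, 0, 0], [0, 0, 0]]'

```text
clock: 67.78
position: [0.5342, 0.0967, 0.0781]
tool_rot: [-3.14, 0.001, 1.515]
force: [0.4, -0.2, -0.0]
grip_width: 0.0855
```

>>> move_arm --jaw '[0, 0, 100, 200, 255, 255, 255, 255, 255]' --dp '[[0, 0, -0.07], [0.04, 0, -0.05], [0.06, 0, -0.05], [0.06, 0, -0.05], [0.06, 0, -0.05], [0.05, 0, 0], [0.04, 0, 0], [0, 0, 0], [0, 0, 0]]' --rotation '[[0, 0, 0], [0, 0, 0], [0, 0, 0], [0, 0, 0], [0, 0, 0], [0, 0, 0], [0, 0, 0], [0, 0, 0], [0, 0, 0]]'

```text
clock: 68.9
position: [0.5489, 0.3439, 0.2939]
tool_rot: [3.142, 0.001, 1.515]
force: [0.2, -0.1, -0.4]
grip_width: -0.0001
```

```bash
python3 - <<'E'
from go import *
t=grab_frame("top"); s=grab_frame("scene"); cv2.imwrite("pics/t5.png",t); cv2.imwrite("pics/s5.png",s)
go(.65,.25,.3,86.8)
a=cv2.resize(s[165:305,230:360],(560,600),interpolation=cv2.INTER_CUBIC)
cv2.imwrite("pics/p11.png",a)
# predicted hub tops for home
for y in(-.092,0,.092): print(((proj("scene",[[*S(0,y),.062],[*S(0,y),.084]])-[230,165])*4.3).round(0).tolist())
for th in(1.6,1.7,1.8,1.85): # lip end centre & plate edge ends
    Q=[]
    for r,y in((.188,.05),(.188,-.05),(.164,.154),(.164,-.154)): Q.append([*S(.082-r*np.cos(th),y),.079+r*np.sin(th)])
    print(th,((proj("scene",Q)-[230,165])*4.3).round(0).tolist(),proj("top",Q).round(1).tolist())
E
```

```text
at [0.5492 0.3433 0.2941] rpy deg [180.    0.1  86.7] F [-0.1 -0.1  0.2] grip -0.0 t 69.0
turn [ 0.0001  0.0004 -0.0004]
shift after turn [-0.1094  0.1323  0.0295]
shift [-0.1092  0.1325  0.0297] q [-0.2   0.57 -0.73  1.39  0.38  1.33 -1.  ]
[[233.0, 286.0], [232.0, 261.0]]
[[294.0, 364.0], [293.0, 339.0]]
[[359.0, 449.0], [359.0, 423.0]]
1.6 [[184.0, 190.0], [115.0, 102.0], [268.0, 326.0], [54.0, 51.0]] [[306.7, 174.0], [343.3, 174.9], [269.6, 175.5], [380.5, 178.4]]
1.7 [[154.0, 202.0], [86.0, 113.0], [241.0, 337.0], [30.0, 60.0]] [[306.9, 167.5], [343.4, 168.4], [269.9, 169.9], [380.5, 172.8]]
1.8 [[125.0, 216.0], [58.0, 126.0], [214.0, 350.0], [7.0, 71.0]] [[307.2, 161.3], [343.6, 162.2], [270.3, 164.6], [380.5, 167.4]]
1.85 [[110.0, 224.0], [44.0, 133.0], [201.0, 358.0], [-4.0, 77.0]] [[307.3, 158.3], [343.6, 159.3], [270.5, 162.0], [380.4, 164.9]]
```

View pics/p11.png

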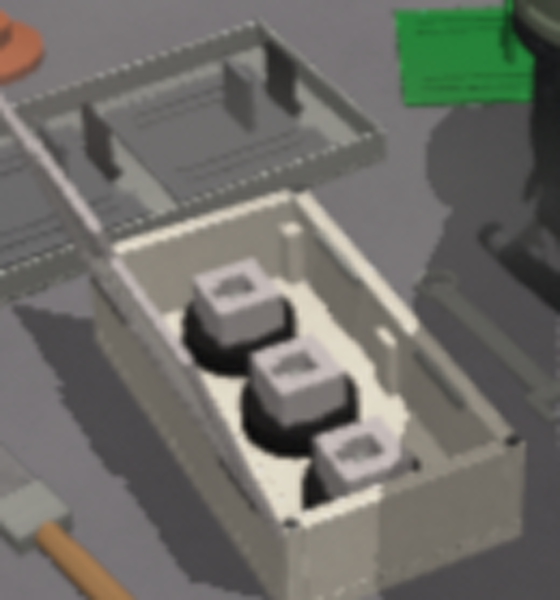

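```bash
python3 - <<'E'
from go import *
print(S(.16,0)); go(*S(.16,0),.335,86.8)
E
```

```text
[ 0.6902 -0.0039]
at [0.5492 0.3433 0.2941] rpy deg [180.    0.1  86.7] F [-0.1 -0.1  0.2] grip -0.0 t 69.0
turn [ 0.0001  0.0004 -0.0004]
shift after turn [-0.4236  0.2002 -0.0142]
shift [-0.4233  0.2007 -0.0137] q [-0.2   0.57 -0.73  1.39  0.38  1.33 -1.  ]
```

>>> move_arm --jaw '[255, 255, 255, 255, 255, 255, 255, 255, 255, 255]' --dp '[[0, 0.05, -0.014], [0, 0.05, 0], [0, 0.05, 0], [0, 0.05, 0], [-0.06, 0, 0], [-0.06, 0, 0], [-0.06, 0, 0], [-0.06, 0, 0], [-0.06, 0, 0], [-0.06, 0, 0]]' --rotation '[[0, 0, 0], [0, 0, 0], [0, 0, 0], [0, 0, 0], [0, 0, 0], [0, 0, 0], [0, 0, 0], [0, 0, 0], [0, 0, 0], [0, 0, 0]]'

```text
clock: 70.25
position: [0.6921, 0.0451, 0.3058]
tool_rot: [3.141, 0.001, 1.513]
force: [0.5, 0.6, 1.0]
grip_width: -0.0003
```

>>> move_arm --jaw '[255, 255, 255, 255]' --dp '[[-0.06, 0, 0], [0, 0, 0], [0, 0, 0], [0, 0, 0]]' --rotation '[[0, 0, 0], [0, 0, 0], [0, 0, 0], [0, 0, 0]]'

```text
clock: 70.75
position: [0.6897, 0.0012, 0.3056]
tool_rot: [3.141, 0.0, 1.516]
force: [-0.3, -0.8, -0.9]
grip_width: -0.0001
```

```bash
python3 - <<'E'
from go import *
go(*S(.16,0),.225,86.8)
E
```

```text
at [0.6897 0.0012 0.3056] rpy deg [180.    0.   86.9] F [-0.3 -0.8 -0.9] grip -0.0001 t 70.75
turn [0.0001 0.     0.0004]
shift after turn [-0.0063  0.0009  0.1377]
shift [-0.0063  0.0009  0.1377] q [ 0.3   0.63 -0.69  1.24  0.39  1.4  -0.42]
```

>>> move_arm --jaw '[255, 255, 255, 255, 255, 255]' --dp '[[-0.006, 0, 0.04], [0, 0, 0.05], [0, 0, 0.03], [0, 0, 0.017], [0, 0, 0], [0, 0, 0]]' --rotation '[[0, 0, 0], [0, 0, 0], [0, 0, 0], [0, 0, 0], [0, 0, 0], [0, 0, 0]]'

```text
clock: 71.5
position: [0.6899, -0.0045, 0.197]
tool_rot: [3.14, 0.0, 1.515]
force: [-0.5, 0.2, -0.7]
grip_width: 0.0002
```

>>> move_arm --jaw '[255, 255, 255, 255]' --dp '[[0, -0.01, 0], [0, -0.01, 0], [0, 0, 0], [0, 0, 0]]' --rotation '[[0, 0, 0], [0, 0, 0], [0, 0, 0], [0, 0, 0]]'

```text
clock: 72.0
position: [0.6733, -0.0041, 0.1959]
tool_rot: [-3.141, 0.001, 1.515]
force: [0.7, -0.6, -0.1]
grip_width: 0.0
```

>>> move_arm --jaw '[255, 255, 255, 255]' --dp '[[0, -0.008, 0], [0, -0.008, 0], [0, -0.008, 0], [0, 0, 0]]' --rotation '[[0, 0, 0], [0, 0, 0], [0, 0, 0], [0, 0, 0]]'

```text
clock: 72.5
position: [0.6543, -0.0028, 0.197]
tool_rot: [3.14, 0.001, 1.515]
force: [-0.7, -0.7, 11.6]
grip_width: 0.0004
```

>>> move_arm --jaw '[255, 255, 255, 255, 255]' --dp '[[0, 0.012, 0], [0, 0.006, -0.015], [0, 0, -0.01], [0, 0, 0], [0, 0, 0]]' --rotation '[[0, 0, 0], [0, 0, 0], [0, 0, 0], [0, 0, 0], [0, 0, 0]]'

```text
clock: 73.12
position: [0.6685, -0.0037, 0.2158]
tool_rot: [-3.142, 0.001, 1.515]
force: [-0.4, 0.1, -0.2]
grip_width: -0.0003
```

>>> move_arm --jaw '[255, 255, 255, 255, 255]' --dp '[[0, -0.008, 0], [0, -0.008, 0], [0, -0.008, 0], [0, 0, 0], [0, 0, 0]]' --rotation '[[0, 0, 0], [0, 0, 0], [0, 0, 0], [0, 0, 0], [0, 0, 0]]'

```text
clock: 73.75
position: [0.6494, -0.0027, 0.2158]
tool_rot: [-3.141, 0.001, 1.515]
force: [-0.1, 0.1, 0.2]
grip_width: -0.0002
```

```bash
python3 - <<'E'
from go import *
go(*S(.12,0),.245,86.8)
c=lambda im,n:proj(n,[S(.082,0)])
t=grab_frame("top"); s=grab_frame("scene")
cv2.imwrite("pics/p12.png",np.hstack([cv2.resize(s[130:260,210:330],(400,433),interpolation=cv2.INTER_CUBIC),cv2.resize(t[150:280,260:380],(400,433),interpolation=cv2.INTER_CUBIC)]))
E
```

```text
at [ 0.6494 -0.0027  0.2158] rpy deg [-180.     0.    86.8] F [-0.1  0.1  0.2] grip -0.0002 t 73.75
turn [-0.0001  0.0002 -0.0001]
shift after turn [0.0013 0.0009 0.0004]
shift [0.0013 0.0009 0.0004] q [ 0.34  0.63 -0.69  1.49  0.42  1.18 -0.47]
```

View pics/p12.png

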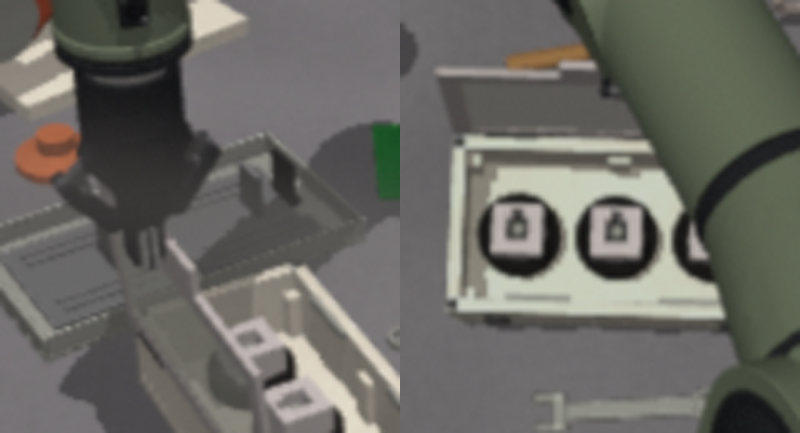

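>>> move_arm --jaw '[255, 255, 255, 255, 255, 255, 255]' --dp '[[0.001, -0.0077, 0.0008], [0, -0.0077, 0.0008], [0, -0.0077, 0.0008], [0, -0.0077, 0.0008], [0, -0.0077, 0.0008], [0, 0, 0], [0, 0, 0]]' --rotation '[[0, 0, 0], [0, 0, 0], [0, 0, 0], [0, 0, 0], [0, 0, 0], [0, 0, 0], [0, 0, 0]]'

```text
clock: 74.72
position: [0.6187, -0.0001, 0.2125]
tool_rot: [-3.141, 0.001, 1.515]
force: [-0.2, -0.3, 0.9]
grip_width: 0.0005
```

>>> move_arm --jaw '[255, 255, 255, 255, 255, 255, 255, 255, 255, 255]' --dp '[[0, -0.0076, 0.0008], [0, -0.0076, 0.0008], [0, -0.0076, 0.0008], [0, -0.0076, 0.0008], [0, -0.0074, 0.002], [0, -0.0074, 0.002], [0, -0.0074, 0.002], [0, -0.0074, 0.002], [0, 0, 0], [0, 0, 0]]' --rotation '[[0, 0, 0], [0, 0, 0], [0, 0, 0], [0, 0, 0], [0, 0, 0], [0, 0, 0], [0, 0, 0], [0, 0, 0], [0, 0, 0], [0, 0, 0]]'

```text
clock: 75.97
position: [0.5709, 0.0026, 0.2036]
tool_rot: [-3.141, 0.001, 1.515]
force: [0.4, -0.6, 0.2]
grip_width: -0.0003
```

```bash
cat > g.py <<'E'
from go import *
def X():
    p=bot.observe()["position"]; t=np.radians(SY); d=p[:2]-SC
    return np.array([np.cos(t)*d[0]+np.sin(t)*d[1],-np.sin(t)*d[0]+np.cos(t)*d[1],p[2]+.0295])
E
python3 -c "
from g import *
print(X(),bot.observe()['force'])"
```

```text
[ 0.0405 -0.0002  0.2331] [ 0.4321 -0.5552  0.2349]
```

```bash
cat > ge.py <<'E'
from g import *
t=grab_frame("top"); cv2.imwrite("pics/tg.png",t)
print(X(),bot.observe()["force"])
for th in np.arange(0,1.8,.15):
    q=proj("top",[[*S(.082-.164*np.cos(th)+.006*np.sin(th),.12),.079+.164*np.sin(th)+.006*np.cos(th)]])[0]
    u,v=q.round().astype(int); print(round(th,2),q.round(1),t[v-4:v+5,u].max(1))
E
python3 ge.py
```

```text
[ 0.0406 -0.0001  0.2331] [ 0.0607  0.2001 -0.3202]
0.0 [284.  243.1] [164 195 204 201 154  90  85  82  93]
0.15 [283.4 241.1] [138 132 159 193 204 201 156  94  89]
0.3 [282.8 238. ] [139 139 141 138 132 159 193 204 201]
0.45 [282.3 233.6] [138 137 138 138 138 141 153 161 159]
0.6 [281.9 228. ] [131 134 136 135 136 137 138 137 138]
0.75 [281.5 221.4] [127 119 112 113 120 127 129 131 134]
0.9 [281.3 213.9] [121 121 121 122 122 123 124 124 122]
1.05 [281.2 205.8] [ 98 112 117 118 118 118 118 120 121]
1.2 [281.2 197.1] [124 119 113 128 151 153 128  96  88]
1.35 [281.4 188.2] [104 102 102 102 104 115 119 115 120]
1.5 [281.7 179.4] [106 106 105 105 104 105 104 105 104]
1.65 [282.1 170.9] [105 106 106 107 106 106 106 106 106]
```

>>> move_arm --jaw '[255, 255, 255, 255, 255, 255, 255, 255, 255]' --dp '[[0, -0.0071, 0.0031], [0, -0.0071, 0.0031], [0, -0.0071, 0.0031], [0, -0.0071, 0.0031], [0, -0.0065, 0.004], [0, -0.0065, 0.004], [0, -0.0065, 0.004], [0, -0.0065, 0.004], [0, 0, 0]]' --rotation '[[0, 0, 0], [0, 0, 0], [0, 0, 0], [0, 0, 0], [0, 0, 0], [0, 0, 0], [0, 0, 0], [0, 0, 0], [0, 0, 0]]'

```text
clock: 77.15
position: [0.527, 0.005, 0.1807]
tool_rot: [-3.141, 0.001, 1.515]
force: [-0.2, 0.2, 0.5]
grip_width: 0.0001
```

>>> move_arm --jaw '[255, 255, 255, 255, 255, 255, 255, 255, 255]' --dp '[[0, -0.0058, 0.005], [0, -0.0058, 0.005], [0, -0.0058, 0.005], [0, -0.0058, 0.005], [0, -0.005, 0.0058], [0, -0.005, 0.0058], [0, -0.005, 0.0058], [0, -0.005, 0.0058], [0, 0, 0]]' --rotation '[[0, 0, 0], [0, 0, 0], [0, 0, 0], [0, 0, 0], [0, 0, 0], [0, 0, 0], [0, 0, 0], [0, 0, 0], [0, 0, 0]]'

```text
clock: 78.28
position: [0.4926, 0.0069, 0.1461]
tool_rot: [-3.141, 0.001, 1.515]
force: [-0.1, 0.7, -0.5]
grip_width: -0.0001
```

```bash
python3 ge.py
```

```text
[-0.0376 -0.0002  0.1758] [0.0191 0.8872 0.0199]
0.0 [284.  243.1] [164 195 204 200 153  89  84  81  92]
0.15 [283.4 241.1] [137 131 158 192 203 199 156  94  88]
0.3 [282.8 238. ] [138 138 140 137 131 158 192 203 199]
0.45 [282.3 233.6] [136 137 137 137 138 140 153 161 159]
0.6 [281.9 228. ] [151 152 151 141 130 132 136 137 137]
0.75 [281.5 221.4] [156 153 150 151 154 155 154 151 152]
0.9 [281.3 213.9] [155 154 154 154 155 154 154 155 155]
1.05 [281.2 205.8] [148 152 153 152 153 152 153 153 155]
1.2 [281.2 197.1] [145 145 150 154 153 153 153 148 145]
1.35 [281.4 188.2] [104 102 102 102 109 134 150 152 150]
1.5 [281.7 179.4] [106 106 105 105 104 104 104 104 104]
1.65 [282.1 170.9] [103 105 106 106 104 105 105 105 106]
```

>>> move_arm --jaw '[255, 255, 255, 255, 255, 255, 255, 255, 255]' --dp '[[0, -0.0041, 0.0065], [0, -0.0041, 0.0065], [0, -0.0041, 0.0065], [0, -0.0041, 0.0065], [0, -0.0031, 0.007], [0, -0.0031, 0.007], [0, -0.0031, 0.007], [0, -0.0031, 0.007], [0, 0, 0]]' --rotation '[[0, 0, 0], [0, 0, 0], [0, 0, 0], [0, 0, 0], [0, 0, 0], [0, 0, 0], [0, 0, 0], [0, 0, 0], [0, 0, 0]]'

```text
clock: 79.45
position: [0.4696, 0.0082, 0.1028]
tool_rot: [-3.141, 0.001, 1.515]
force: [0.3, -0.4, 0.7]
grip_width: 0.0003
```

>>> move_arm --jaw '[255, 255, 255, 255, 255, 255, 255, 255, 255]' --dp '[[0, -0.001, 0.0037], [0, -0.001, 0.0037], [0, -0.001, 0.0037], [0, -0.001, 0.0037], [0, -0.001, 0.0037], [0, -0.001, 0.0037], [0, -0.001, 0.0037], [0, -0.001, 0.0037], [0, 0, 0]]' --rotation '[[0, 0, 0], [0, 0, 0], [0, 0, 0], [0, 0, 0], [0, 0, 0], [0, 0, 0], [0, 0, 0], [0, 0, 0], [0, 0, 0]]'

```text
clock: 80.58
position: [0.4634, 0.0086, 0.0793]
tool_rot: [-3.141, 0.001, 1.515]
force: [-0.4, 1.0, 0.5]
grip_width: -0.0
```

>>> move_arm --jaw '[255, 255, 255, 255, 255, 255, 255, 255, 255]' --dp '[[0, -0.0003, 0.0025], [0, -0.0003, 0.0025], [0, -0.0003, 0.0025], [0, -0.0003, 0.0025], [0, -0.0003, 0.0025], [0, -0.0003, 0.0025], [0, -0.0003, 0.0025], [0, 0, 0.0025], [0, 0, 0]]' --rotation '[[0, 0, 0], [0, 0, 0], [0, 0, 0], [0, 0, 0], [0, 0, 0], [0, 0, 0], [0, 0, 0], [0, 0, 0], [0, 0, 0]]'

```text
clock: 81.7
position: [0.4619, 0.0087, 0.0634]
tool_rot: [3.142, 0.0, 1.515]
force: [0.3, 0.2, -0.3]
grip_width: 0.0002
```

```bash
python3 ge.py
```

```text
[-0.0685 -0.0001  0.093 ] [ 0.0449 -0.341   0.6171]
0.0 [284.  243.1] [178 180 176 149 103  81  84  79  74]
0.15 [283.4 241.1] [179 177 180 180 175 149 107  87  88]
0.3 [282.8 238. ] [181 182 181 179 177 180 180 175 149]
0.45 [282.3 233.6] [180 181 181 181 181 181 181 179 177]
0.6 [281.9 228. ] [179 179 181 180 180 180 180 181 181]
0.75 [281.5 221.4] [177 175 172 172 174 177 178 179 179]
0.9 [281.3 213.9] [179 175 175 177 177 178 178 175 173]
1.05 [281.2 205.8] [170 177 179 179 179 179 178 178 179]
1.2 [281.2 197.1] [177 176 174 176 178 178 176 173 168]
1.35 [281.4 188.2] [102 102 102 101 103 123 156 173 175]
1.5 [281.7 179.4] [105 105 105 104 104 104 104 104 104]
1.65 [282.1 170.9] [104 105 106 106 105 105 105 105 105]
```

Close to shut. Last millimetres in 1 mm steps.

>>> move_arm --jaw '[255, 255, 255, 255, 255, 255]' --dp '[[0, 0, 0.00125], [0, 0, 0.00125], [0, 0, 0.00125], [0, 0, 0.00125], [0, 0, 0.00125], [0, 0, 0]]' --rotation '[[0, 0, 0], [0, 0, 0], [0, 0, 0], [0, 0, 0], [0, 0, 0], [0, 0, 0]]'

```text
clock: 82.5
position: [0.462, 0.0086, 0.0585]
tool_rot: [3.141, 0.001, 1.515]
force: [-1.1, 0.3, -0.9]
grip_width: -0.0
```

>>> move_arm --jaw '[255, 255, 255, 255]' --dp '[[0, 0, 0.00125], [0, 0, 0.00125], [0, 0, 0], [0, 0, 0]]' --rotation '[[0, 0, 0], [0, 0, 0], [0, 0, 0], [0, 0, 0]]'

```text
clock: 83.0
position: [0.462, 0.0087, 0.0565]
tool_rot: [3.141, 0.001, 1.515]
force: [-0.7, 0.2, 0.4]
grip_width: 0.0005
```

>>> move_arm --jaw '[255, 255, 255]' --dp '[[0, 0, 0.00125], [0, 0, 0], [0, 0, 0]]' --rotation '[[0, 0, 0], [0, 0, 0], [0, 0, 0]]'

```text
clock: 83.38
position: [0.4619, 0.0086, 0.0555]
tool_rot: [3.141, 0.001, 1.515]
force: [0.0, -0.2, 0.4]
grip_width: 0.0004
```

>>> move_arm --jaw '[255, 255, 255]' --dp '[[0, 0, 0.00125], [0, 0, 0], [0, 0, 0]]' --rotation '[[0, 0, 0], [0, 0, 0], [0, 0, 0]]'

```text
clock: 83.75
position: [0.462, 0.0086, 0.0548]
tool_rot: [3.141, 0.001, 1.515]
force: [-2.4, -0.3, 10.4]
grip_width: -0.0
```

>>> move_arm --jaw '[255, 255, 255]' --dp '[[0, 0, 0.00125], [0, 0, 0], [0, 0, 0]]' --rotation '[[0, 0, 0], [0, 0, 0], [0, 0, 0]]'

```text
clock: 84.12
position: [0.4622, 0.0086, 0.0546]
tool_rot: [3.14, 0.002, 1.515]
force: [-10.4, -2.1, 36.3]
grip_width: 0.0002
```

Firm stop: the guard is closed. Withdraw upward and take a last look.

>>> move_arm --jaw '[255, 255, 255, 255, 255, 255, 255, 255, 255, 255]' --dp '[[0, 0, -0.005], [0, 0, -0.02], [0, 0, -0.05], [0, 0, -0.06], [0, 0, -0.06], [0, -0.03, 0], [-0.06, 0, 0], [-0.06, 0, 0], [-0.05, 0, 0], [0, 0, 0]]' --rotation '[[0, 0, 0], [0, 0, 0], [0, 0, 0], [0, 0, 0], [0, 0, 0], [0, 0, 0], [0, 0, 0], [0, 0, 0], [0, 0, 0], [0, 0, 0]]'

```text
clock: 85.38
position: [0.4298, -0.1281, 0.2101]
tool_rot: [3.142, 0.001, 1.511]
force: [0.6, 0.7, 0.7]
grip_width: 0.0002
```

>>> move_arm --jaw '[255, 255, 255, 255]' --dp '[[-0.06, 0, 0], [-0.05, 0, 0], [0, 0, 0], [0, 0, 0]]' --rotation '[[0, 0, 0], [0, 0, 0], [0, 0, 0], [0, 0, 0]]'

```text
clock: 85.88
position: [0.4257, -0.2123, 0.21]
tool_rot: [3.141, 0.0, 1.516]
force: [0.8, 0.4, -0.9]
grip_width: -0.0001
```

```bash
python3 - <<'E'
from go import *
s=grab_frame("scene"); t=grab_frame("top"); print(bot.observe()["position"],bot.observe()["force"])
cv2.imwrite("pics/p13.png",np.hstack([cv2.resize(s[130:330,190:390],(400,400),interpolation=cv2.INTER_CUBIC),cv2.resize(t[130:330,255:455],(400,400),interpolation=cv2.INTER_CUBIC)]))
for th in(0,.03,.06): print(th,((proj("scene",[[*S(.082-.188*np.cos(th),y),.079+.188*np.sin(th)+.006] for y in(.05,-.05)])-[190,130])*2).round(1).tolist())
E
```

```text
[ 0.4257 -0.2122  0.21  ] [0.7672 1.1018 0.2086]
0 [[300.4, 223.9], [266.0, 185.0]]
0.03 [[300.4, 220.8], [266.0, 181.9]]
0.06 [[300.3, 217.7], [265.8, 178.9]]
```

View pics/p13.png

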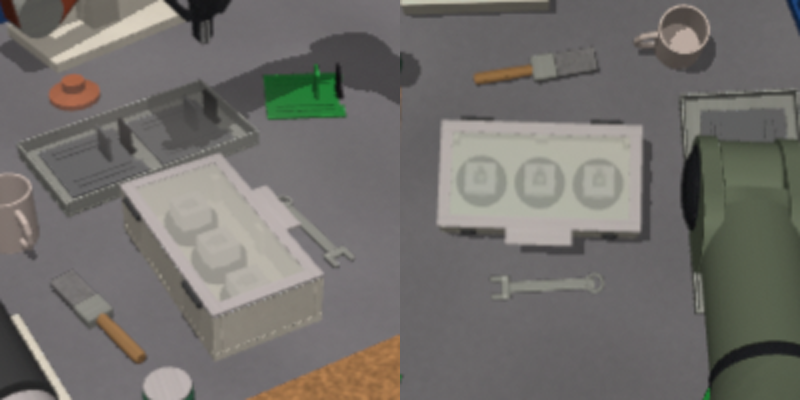

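The guard is fully down, with its lip corner at about (300,222) in the scene half against (300,224) predicted for closed. All three wheels show under it with keyways pointing to +x, and both panels lie flat side by side in the tray.

```bash
python3 -c "
from workcell import workorder
print(workorder.job_done())"
```

```text
the job is handed in; nothing more can be done
None
```

The stand is ready and the job is handed in at about 86 s. Both dust panels are off and lie flat, side by side, on the tray's floor. All three contact wheels are on their own spindles, and the guard is closed.

**What the last checks showed**
- **Wheels:** each wheel passed key height with no resisting force. Before I closed the guard, the hub tops were within about 1 pixel of the fully-home position. After closing, the keyways visible through it point along the stand's +x.
- **Guard:** it met a firm stop at the height expected for closed (up to 36 N). The lip then matched its predicted closed position in the final picture.
- **Panels:** they look flat and separate in the tray. In the final top view the arm hid the nearer one, so that one rests on the scene view alone.
- **Other items:** I didn't touch them, and those in the final picture look unmoved.

**What didn't go to plan**
- **Height reading:** the reported tool height is about 29.5 mm lower than the real fingertips. My first pinch on the right panel closed on nothing, just above the lugs. I found the offset by touching the tray floor, which took about 62 N at the wrist, and corrected for it from then on.
- **First wheel:** setting it down on the right spindle peaked at about 50 N. The other two were set down with no load measured.
- **Knocked wheel:** the wheel at the far end of the mat shifted about 5 cm partway through. I measured it again before picking it up.
- **Guard approach:** my first approach pressed the lip with about 12 N, so I backed off and raised the tool before closing it.

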